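# Coarse-chop hazelnuts: fill the press-top chopper and hold its knob half way

### The job

Tip all seven hazelnuts from the wooden-handled steel scoop into the bowl of the chopper, stand the scoop upright back on the worktop, and swing the chopper's lid shut. Then press the knob on the lid half way down, until the white ring round its stem meets the collar (slow speed for a coarse chop; never to the bottom, which makes paste), and finish while still holding it there. Leave the other things on the island where they are.

Things in the scene. Friction and masses are not known exactly. Their poses are not given: they have to be found in the camera images.
- chopper: Press-top chopper, fixed to the worktop: round white base (136 mm across, 56 mm tall), on it an open steel bowl (117 mm across at the rim, walls 3 mm; rim 110 mm, inner floor 60 mm above the worktop; in its middle a hub 16 mm wide and tall). Origin: centre of the underside, on the bowl's axis, z up. -x is its front; a column at the back (+x) carries the lid.
- chopper_lid (a joint): Angle of the chopper's lid (rad): 0 = shut on the bowl; starts open at 1.45 to 1.75 (about upright, the outer face with the knob turned to the back); limit 1.85. Friction hinge: above about 1.1 rad the lid stays where it is left, below about 0.8 rad it sinks shut by itself within about 3 s; about 1 N at the tab moves it.
- lid_hinge (a point): Middle of the lid's hinge axis, which lies along the chopper's y, 71.5 mm behind the bowl's axis and 116 mm above the worktop. The lid is a grey disc 125 mm across and 12 mm thick.
- lid_tab (a point): Middle of the thumb tab (26 mm wide, 30 mm long, 7 mm thick) on the lid's front edge, 150 mm from the hinge; it is the top end of the open lid. At lid angle a it lies at x = 71.5 mm - 150 mm cos(a) in the chopper's frame, 116 mm + 150 mm sin(a) above the worktop.
- chopper_knob (a joint): How far the spring knob on the lid is pressed (m): 0 = released, 0.020 = at the bottom, 0.010 = half way. The spring pushes back with 4 N at the first movement, 7 N half way, 10 N at the bottom. Starts released.
- knob_top (a point): Middle of the flat top of the knob (black mushroom, 43 mm across), on the bowl's axis and 162 mm above the worktop when the lid is shut and the knob released. It moves with lid and knob; on the open lid it sticks out 46 mm to the back. A white ring round its 25 mm stem stands 10 mm above the steel collar when released and meets the collar's top at half travel.
- scoop: Steel scoop standing on the worktop: flared cup, 64 mm across at the foot, 79 mm at the rim, 48 mm tall, walls 2.5 mm, with a horizontal round wooden grip (17 mm thick) that points away along the scoop's -x. 110 g. Origin: centre of the cup's underside; z up through the mouth.
- scoop_grip (a point): Point on the axis of the wooden grip, 94 mm from the cup's axis and 40 mm above the foot: the place to hold it, the grip being 17 mm thick there (from 78 mm to 116 mm from the cup's axis).
- nut_0: One of seven alike hazelnuts, round, 17 mm, 10 g; all start in the scoop. Origin: its centre.
- nut_1: One of seven alike hazelnuts, round, 17 mm, 10 g; all start in the scoop. Origin: its centre.
- nut_2: One of seven alike hazelnuts, round, 17 mm, 10 g; all start in the scoop. Origin: its centre.
- nut_3: One of seven alike hazelnuts, round, 17 mm, 10 g; all start in the scoop. Origin: its centre.
- nut_4: One of seven alike hazelnuts, round, 17 mm, 10 g; all start in the scoop. Origin: its centre.
- nut_5: One of seven alike hazelnuts, round, 17 mm, 10 g; all start in the scoop. Origin: its centre.
- nut_6: One of seven alike hazelnuts, round, 17 mm, 10 g; all start in the scoop. Origin: its centre.
- spice_jar: Bystander: glass spice jar, 44 mm wide, 109 mm tall, upright. Origin: centre of its underside.
- salt_shaker: Bystander: salt shaker, 44 mm wide, 90 mm tall, upright. Origin: centre of its underside.
- small_measure: Bystander: small blue plastic measuring cup with a flat handle along its -y, 43 x 89 mm, 25 mm tall. Origin: under its middle.
- teaspoon: Bystander: teaspoon 130 mm long, lying. Origin: under its middle; it lies along its x.

How it is judged:
By the outcome, as a careful person would: the job done as asked, in the order asked, and still so for the second after the job is handed in, while the arm keeps its last pose, push and grip.
It also fails if it takes over 64 s, if anything falls off the work surface, if the arm or the gripper's body presses on something with over 40 N, if the wrist force passes 120 N, or if a joint passes its speed limit or range.

### The arm

A 6-joint arm with a two-finger parallel gripper is mounted at the origin on a cart in front of the work surface, level with it; the furniture and walls round the work are solid. World frame = base frame: x ahead of the robot, y to its left, z up, the work surface at z = 0. Lengths are in m, angles in rad, forces in N, time in s.
With the tool pointing down it reaches from about 0.35 to 0.775 m from the base axis. Payload 7.3 kg.
Tool frame: the origin (TCP) lies at the very end of the fingers, on their centre line; the grasp point (between the pads) lies 19 mm behind it; z points along the fingers, y is the direction in which the jaws open and shut (so a half turn about z gives the same grasp; the last joint's range is limited). The gripper opens to 92 mm and grips with 3 to 60 N. Pads are 19 mm wide; open, the fingers measure 130 mm over their backs; the gripper's body (75 mm by 190 mm) begins 47 mm behind the grasp point.
Start: joints at [1.003, 0.342, 1.524, -0, 1.275, -0.146], TCP at [0.215, 0.479, 0.227] pointing down, gripper open.
Joint ranges: [-2.53, 2.53], [-0.77, 2.02], [0.04, 2.7], [-1, 4.14], [0.28, 2.66], [-3.11, 3.11]. Speed limits (rad/s): [2.57, 2.57, 3.14, 3.14, 3.14, 3.14].

### API

Orientations are given as [roll, pitch, yaw] about the fixed x, y, z axes, in that order (R = Rz(yaw) Ry(pitch) Rx(roll)).
In Python, from cell import robot gives the robot as it stands. The module is installed in compiled form; this text tells all that it offers.
- The arm moves only by the tool carry_out, never from a script. Its argument "series" is a list of rows, each an object with "jaw": the opening in per cent of the stroke, from 0 (shut) to 100 (fully open); "travel": the shift along the tool's x, y, z in units of 60 mm (1.0 is 60 mm), a list of three; "twist": the turn about the tool's z in units of 6 degrees (1.0 is 6 degrees). A call has 1 to 8 rows; each row shifts and turns the commanded pose from where the row before left it, along the tool's axes as they then stand; what a row does not reach is not made up. A row lasts 1/8 s, in which the tool goes at most 62.5 mm and 10.7 degrees, less where a joint would pass 70% of its speed; a pose out of reach is approached as far as the arm can. A call is refused whole if a number of a shift passes 1 or a number of a turn 1, either way. A call with a gripper value outside its range is refused whole. The fingers move at their own pace and stop on an object; "squeeze" is the grip in N (left out, the last holds). Time passes only in rows, so rows that do not move let the fingers close. It gives the time, the measured TCP pose, the force and the opening at its end, in the units of the state.
- robot.observe(): the state, without advancing time (a new reading comes with each control period).
- robot.read_camera(name): name is "side" or "top"; returns the picture (400x640x3 uint8, blue, green, red); there is no depth.
- robot.calibration(name): a dict with "intrinsics" (3x3 intrinsics, pixels), "cam_to_world" (4x4, takes a point from camera to world coordinates). Camera axes: x right, y up, looking along -z (the intrinsics and any distortion apply to the point x, -y, -z); pixel columns grow to the right and rows downward; lengths in m; the calibration is good to about 2 mm. A picture is of the moment at which its call begins. calibration takes no time and is no camera call.
- robot.hand_in(): hands the job in, once; it reports no verdict.
Trained networks look in the newest picture that a camera, given by its name, has taken for a name from the list of things; names that differ only in an ending like _2 or _b are one class to them, and where a whole thing is asked for, a point or a joint stands for the part that bears it (a point fixed in the world has none). Each returns a list of dicts, best first, with "score" (0 to 1); they miss things now and then, are a little off and sometimes report something else, mostly with a low value. They report only what shows in the picture. A call takes as long as a camera call.
- robot.regions_of(camera, query): "pixels" (400x640 bool, what is visible of it) and "xy" ([column, row] in pixels, amid what is visible of it).
The state is a dict: "time": time; "qpos": joint angles; "qvel": joint speeds; "joint_efforts": joint torques, N m; "tool_pos": TCP position; "tool_rot": TCP orientation; "contact_force": force on the tool from outside, world axes, zero at the start; "torque": the same for the moment, N m; "opening": finger opening in m.
Only numpy, scipy, OpenCV 4.12 (cv2) and the standard library are available. Lean on these libraries where they do the work, as an engineer would, in place of code of your own. Each camera call takes 0.05 s, during which the arm holds its last target. There are 200 camera calls.

## Working session

There is one attempt and no reset: what is moved stays moved. The work goes in short steps, Python scripts to look and compute and a tool call to move; the robot and the scene stay as the last step left them, time stands still between calls to the robot, and variables do not carry over. Pictures are saved under pics/ and viewed, about 8 in all and at most 12, crops included, and the job is handed in when it is done.

Besides the shell and the picture viewer there is one more tool, called by a JSON object that holds its "name" and its "arguments", one argument or row to a line. carry_out: Moves the arm, as the interface text tells. Its arguments: {"type":"object","properties":{"series":{"type":"array"},"squeeze":{"type":"number"}},"required":["series"]}

```bash
mkdir -p pics; python3 - <<'E'
from cell import robot
import cv2, numpy as np
np.set_printoptions(precision=4,suppress=True)
for c in("side","top"):
    im=robot.read_camera(c); cv2.imwrite(f"pics/{c}0.png",im)
    k=robot.calibration(c); print(c,k)
    for q in("chopper","chopper_lid","lid_tab","chopper_knob","scoop","scoop_grip","spice_jar","salt_shaker","small_measure","teaspoon"):
        r=robot.regions_of(c,q)
        print(q,[(round(d["score"],2),np.round(d["xy"],1),int(d["pixels"].sum())) for d in r[:2]])
print(robot.observe())
E
```

```text
side {'intrinsics': array([[418.427 ,   0.    , 318.436 ],
       [  0.    , 418.427 , 203.6351],
       [  0.    ,   0.    ,   1.    ]]), 'cam_to_world': array([[ 0.9047,  0.1648, -0.3929,  0.1647],
       [-0.4259,  0.3771, -0.8224, -0.9517],
       [ 0.0126,  0.9114,  0.4114,  0.5191],
       [ 0.    ,  0.    ,  0.    ,  1.    ]])}
chopper [(0.73, array([317.1, 187.1]), 3736), (0.57, array([376.7, 223.3]), 193)]
chopper_lid [(0.75, array([331.1, 151.6]), 1220), (0.6, array([318.1, 185.8]), 3808)]
lid_tab [(0.92, array([330.2, 149.6]), 1227), (0.73, array([325.4, 254.8]), 298)]
chopper_knob []
scoop [(0.75, array([330.7, 284.3]), 1649)]
scoop_grip [(0.93, array([333.3, 285.1]), 1556)]
spice_jar [(0.82, array([361.8, 232.8]), 969)]
salt_shaker [(0.65, array([376.2, 220.5]), 202)]
small_measure [(0.61, array([318.4, 186.5]), 3801), (0.59, array([324.5, 254. ]), 331)]
teaspoon [(0.79, array([270.1, 270.1]), 235)]
top {'intrinsics': array([[418.5624,   0.    , 325.2806],
       [  0.    , 418.5624, 195.5232],
       [  0.    ,   0.    ,   1.    ]]), 'cam_to_world': array([[ 0.0139,  0.
[... 510 characters left out ...]
5, 154.3]), 529), (0.33, array([223.9, 103.1]), 84)]
salt_shaker [(0.78, array([312.1, 131.6]), 360)]
small_measure [(0.7, array([331. , 205.6]), 350), (0.51, array([217.6, 123.4]), 2038)]
teaspoon [(0.57, array([325.7, 252.8]), 369)]
{'time': 1.1, 'qpos': array([ 1.003 ,  0.342 ,  1.5241,  0.    ,  1.2754, -0.146 ]), 'qvel': array([-0.0006, -0.0031, -0.0005,  0.001 ,  0.0039, -0.0004]), 'joint_efforts': array([  0.0025, -43.1147, -24.4474,   0.072 ,   0.0483,  -0.    ]), 'tool_pos': array([0.2149, 0.479 , 0.2267]), 'tool_rot': array([ 3.1415, -0.    ,  2.7198]), 'contact_force': array([-0.583 ,  0.656 ,  0.2406]), 'torque': array([-0.0264, -0.0002,  0.0079]), 'opening': 0.09208677550565314}
```

```bash
python3 - <<'E'
import cv2
a=cv2.imread("pics/top0.png");b=cv2.imread("pics/side0.png")
cv2.imwrite("pics/top0c.png",cv2.resize(a[80:290,150:430],None,fx=2.85,fy=2.85,interpolation=cv2.INTER_CUBIC))
cv2.imwrite("pics/side0c.png",cv2.resize(b[100:320,200:460],None,fx=2.7,fy=2.7,interpolation=cv2.INTER_CUBIC))
E
```

```text
(no output)
```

View pics/top0c.png

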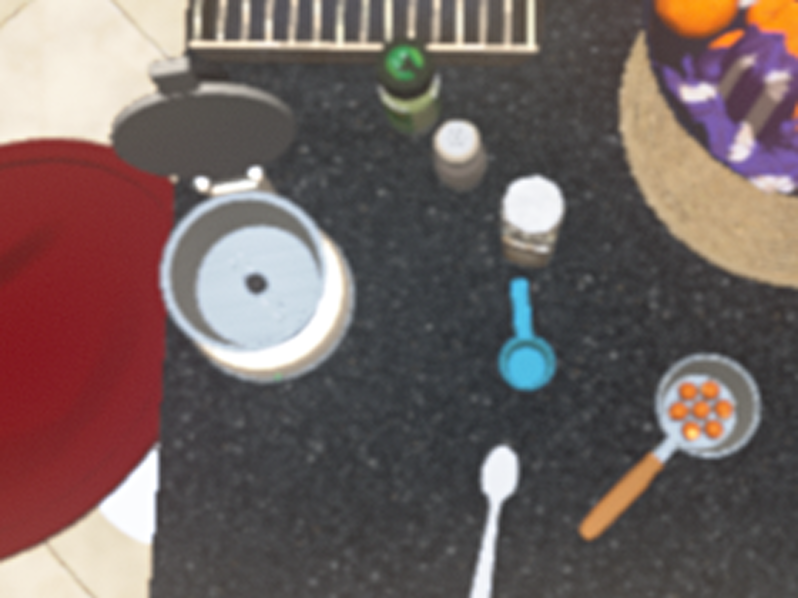

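View pics/side0c.png

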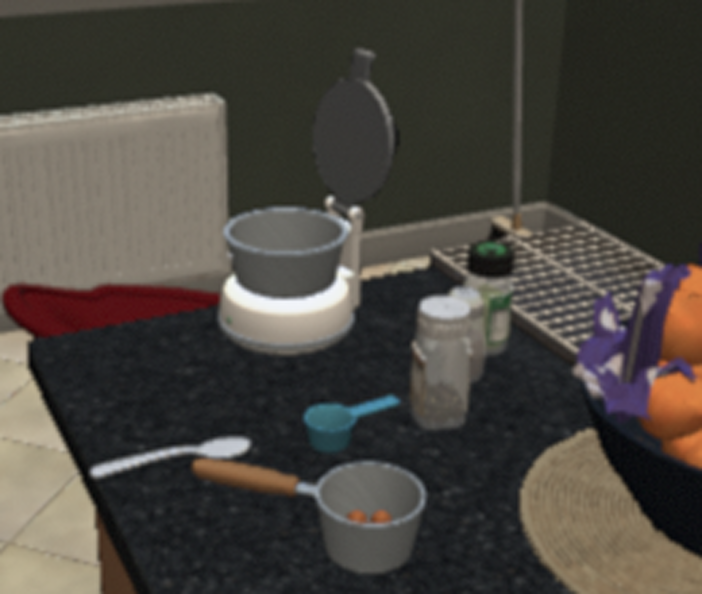

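The top crop shows the bowl centre at about (257,285), the lid standing at the back (up-left), the scoop cup at (708,406) with all seven nuts, and its grip running down-left to (588,530). The side crop shows the bowl rim from 224 to 352 around row 233, and an unobstructed scoop at (371,500). Next I'll measure.

```bash
cat > h.py <<'E'
import numpy as np, cv2
from cell import robot
np.set_printoptions(precision=4,suppress=True)
K={c:robot.calibration(c) for c in("top","side")}
def at(c,px,z):
    k=K[c];T=k["cam_to_world"];px=np.atleast_2d(np.float64(px))
    d=np.c_[px,np.ones(len(px))]@np.linalg.inv(k["intrinsics"]).T*[1,-1,-1]@T[:3,:3].T
    o=T[:3,3];return o+d*((z-o[2])/d[:,2])[:,None]
def proj(c,P):
    k=K[c];T=k["cam_to_world"];p=(np.atleast_2d(P)-T[:3,3])@T[:3,:3]*[1,-1,-1]@k["intrinsics"].T
    return p[:,:2]/p[:,2:]
def circ(P):
    A=np.c_[2*P[:,:2],np.ones(len(P))];s=np.linalg.lstsq(A,(P[:,:2]**2).sum(1),rcond=None)[0]
    return s[:2],np.sqrt(s[2]+s[0]**2+s[1]**2)
T=lambda p:np.array(p)/2.85+[150,80]
S=lambda p:np.array(p)/2.7+[200,100]
E
python3 - <<'E'
from h import *
print("bowl top",circ(at("top",T([(161,275),(329,278),(245,192),(256,362)]),.11)))
print("bowl side",circ(at("side",S([(224,233),(352,236),(290,208),(284,258)]),.11)))
print("base side",circ(at("side",S([(218,318),(356,318),(290,348)]),.01)))
print("hub",at("top",T((256,284)),.076))
print("hinge ends",at("top",T([(203,186),(256,174)]),.12), "side",at("side",S([(331,203),(356,213)]),.12))
print("scoop top",circ(at("top",T([(657,406),(761,407),(708,355),(710,458)]),.048)))
print("scoop side",circ(at("side",S([(317,500),(425,500),(371,464)]),.048)))
print("grip",at("top",T([(588,530),(655,461)]),.04),"side",at("side",S([(195,469),(297,487)]),.04))
# tab: intersect rays
print("jar,salt,measure",at("top",[(334.5,154.3),(312,132),(331,205.6)],.05))
print("tab top@.266",at("top",T((172,75)),.266),"side",at("side",S((363,62)),.266))
E
```

```text
bowl top (array([ 0.5724, -0.0073]), np.float64(0.0628375152565313))
bowl side (array([ 0.5758, -0.0187]), np.float64(0.06367548229131968))
base side (array([ 0.5821, -0.0017]), np.float64(0.07039374087707569))
hub [[ 0.5742 -0.0084  0.076 ]]
hinge ends [[ 0.6375  0.0248  0.12  ]
 [ 0.6472 -0.0135  0.12  ]] side [[ 0.6367  0.0124  0.12  ]
 [ 0.6471 -0.0229  0.12  ]]
scoop top (array([ 0.4891, -0.3558]), np.float64(0.03990220150791069))
scoop side (array([ 0.4891, -0.3615]), np.float64(0.0388988901940721))
grip [[ 0.3939 -0.2634  0.04  ]
 [ 0.447  -0.3149  0.04  ]] side [[ 0.3895 -0.2685  0.04  ]
 [ 0.4498 -0.3211  0.04  ]]
jar,salt,measure [[ 0.6413 -0.2133  0.05  ]
 [ 0.6931 -0.1616  0.05  ]
 [ 0.5242 -0.2068  0.05  ]]
tab top@.266 [[0.6638 0.0098 0.266 ]] side [[ 0.6589 -0.006   0.266 ]]
```

```bash
cat > ov.py <<'E'
from h import *
a=np.linspace(0,2*np.pi,120)
def C(c,r,z): return np.c_[c[0]+r*np.cos(a),c[1]+r*np.sin(a),0*a+z]
def model(bx,by,yaw,lid):
    c=(bx,by);R=np.array([[np.cos(yaw),-np.sin(yaw),0],[np.sin(yaw),np.cos(yaw),0],[0,0,1]])
    L=[(C(c,.0585,.11),(0,255,0)),(C(c,.068,.0),(255,255,0))]
    u=np.array([-np.cos(lid),0,np.sin(lid)]);P=np.array([.0715,0,.116])+ (.0715+.0625*np.cos(a))[:,None]*u+np.c_[0*a,.0625*np.sin(a),0*a]
    L.append((P@R.T+[bx,by,0],(0,0,255)))
    t=np.array([.0715,0,.116])+np.array([[.165,-.013],[.165,.013],[.135,.013],[.135,-.013],[.165,-.013]])[:,:1]*u+np.array([[0,y,0] for y in(-.013,.013,.013,-.013,-.013)])
    L.append((t@R.T+[bx,by,0],(255,0,255)));return L
def draw(im,c,L,x,y,w,h,s):
    m=cv2.resize(im[y:y+h,x:x+w],None,fx=s,fy=s,interpolation=cv2.INTER_CUBIC)
    for P,col in L: cv2.polylines(m,[np.int32((proj(c,P)-[x,y]+.5)*s)],False,col,1)
    return m
E
python3 - <<'E'
from ov import *
L=model(.574,-.008,.22,1.6)
A=draw(cv2.imread("pics/top0.png"),"top",L,180,85,110,140,3.6)
B=draw(cv2.imread("pics/side0.png"),"side",L,265,110,110,140,3.6)
cv2.imwrite("pics/ov1.png",np.hstack([A,B]))
E
```

```text
(no output)
```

View pics/ov1.png

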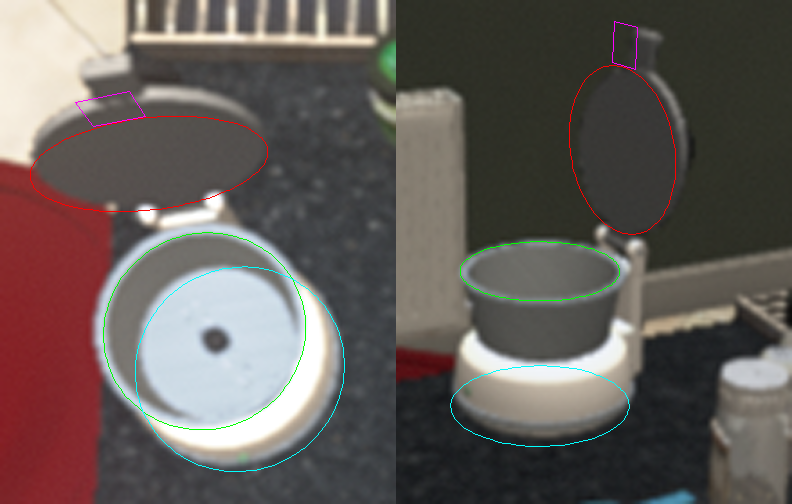

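Overlay: the model fits in both views (rim at (204,331) left, (540,270) right). The lid tab sits about 15 mm further back, so the lid angle is about 1.68. Chopper is at about (0.575,-0.009) with yaw 0.22, and the grip point at about (0.421,-0.292). Next is a small planner.

```bash
cat > plan.py <<'E'
from h import *
import math
def plan(wps,start=None):
    """wps: (x,y,z,yaw,rows). prints rounded rows in tool units (twist applies with travel in pre-row axes)"""
    s=robot.observe();p=np.array(s["tool_pos"]);yaw=s["tool_rot"][2]
    if start is not None:p,yaw=np.array(start[:3]),start[3]
    for x,y,z,w,n in wps:
        for i in range(n,0,-1):
            d=(np.array([x,y,z])-p)/i; dy=((w-yaw+math.pi)%(2*math.pi)-math.pi)/i
            X=np.array([math.cos(yaw),math.sin(yaw),0]);Y=np.array([math.sin(yaw),-math.cos(yaw),0])
            u=np.round(np.array([d@X,d@Y,-d[2]])/.06,2);t=round(-dy/math.radians(6),2)
            print(list(map(float,u)),t); p=p+.06*(u[0]*X+u[1]*Y)+[0,0,-.06*u[2]];yaw-=math.radians(6)*t
        print("  ->",p,round(yaw,3))
E
python3 - <<'E'
from plan import *
plan([(.38,.2,.21,2.45,6),(.42,0,.2,2.37,4),(.421,-.292,.12,2.37,6),(.421,-.292,.021,2.37,4)])
E
```

```text
[-0.74, -0.52, 0.05] 0.43
[-0.76, -0.49, 0.05] 0.43
[-0.78, -0.45, 0.04] 0.43
[-0.8, -0.41, 0.05] 0.43
[-0.81, -0.38, 0.04] 0.43
[-0.83, -0.34, 0.05] 0.43
  -> [0.3801 0.2003 0.2099] 2.45
[-0.66, -0.54, 0.04] 0.19
[-0.67, -0.52, 0.04] 0.19
[-0.68, -0.51, 0.04] 0.19
[-0.69, -0.49, 0.05] 0.19
  -> [0.42   0.0004 0.1997] 2.37
[-0.57, -0.58, 0.22] -0.0
[-0.57, -0.58, 0.22] -0.0
[-0.57, -0.58, 0.22] -0.0
[-0.57, -0.58, 0.22] -0.0
[-0.57, -0.58, 0.22] -0.0
[-0.56, -0.58, 0.23] -0.0
  -> [ 0.4211 -0.2919  0.1199] 2.37
[-0.0, -0.0, 0.41] -0.0
[-0.0, -0.0, 0.41] -0.0
[-0.0, -0.0, 0.41] -0.0
[-0.0, -0.0, 0.42] -0.0
  -> [ 0.4211 -0.2919  0.0209] 2.37
```

{"name": "carry_out", "arguments": {
  "series": [
    {"jaw":60,"travel":[-0.74,-0.52,0.05],"twist":0.43},
    {"jaw":60,"travel":[-0.76,-0.49,0.05],"twist":0.43},
    {"jaw":60,"travel":[-0.78,-0.45,0.04],"twist":0.43},
    {"jaw":60,"travel":[-0.8,-0.41,0.05],"twist":0.43},
    {"jaw":60,"travel":[-0.81,-0.38,0.04],"twist":0.43},
    {"jaw":60,"travel":[-0.83,-0.34,0.05],"twist":0.43},
    {"jaw":60,"travel":[-0.66,-0.54,0.04],"twist":0.19},
    {"jaw":60,"travel":[-0.67,-0.52,0.04],"twist":0.19}
  ]
}}

```text
time: 2.1
tool_pos: [0.4003, 0.0985, 0.2052]
tool_rot: [3.141, 0.0, 2.409]
contact_force: [0.1, -0.1, 0.2]
opening: 0.0551
```

{"name": "carry_out", "arguments": {
  "series": [
    {"jaw":60,"travel":[-0.68,-0.51,0.04],"twist":0.19},
    {"jaw":60,"travel":[-0.69,-0.49,0.05],"twist":0.19},
    {"jaw":60,"travel":[-0.57,-0.58,0.2],"twist":0},
    {"jaw":60,"travel":[-0.57,-0.58,0.2],"twist":0},
    {"jaw":60,"travel":[-0.57,-0.58,0.2],"twist":0},
    {"jaw":60,"travel":[-0.57,-0.58,0.2],"twist":0},
    {"jaw":60,"travel":[-0.57,-0.58,0.2],"twist":0},
    {"jaw":60,"travel":[-0.56,-0.58,0.2],"twist":0}
  ]
}}

```text
time: 3.1
tool_pos: [0.421, -0.2937, 0.1274]
tool_rot: [3.141, 0.0, 2.37]
contact_force: [1.1, 0.7, 0.3]
opening: 0.0552
```

```bash
python3 - <<'E'
from plan import *
s=robot.observe();print(s["time"],s["tool_pos"],s["tool_rot"],s["opening"])
plan([(.421,-.292,.021,2.37,4)])
im=robot.read_camera("top");cv2.imwrite("pics/t2.png",im)
E
```

```text
3.1 [ 0.421  -0.2937  0.1274] [3.1414 0.0004 2.3698] 0.05522600286486708
[0.0, 0.01, 0.44] -0.0
[0.01, 0.0, 0.44] -0.0
[0.0, 0.01, 0.45] -0.0
[0.01, 0.0, 0.44] -0.0
  -> [ 0.421  -0.292   0.0212] 2.37
```

{"name": "carry_out", "arguments": {
  "series": [
    {"jaw":60,"travel":[0,0.01,0.44],"twist":0},
    {"jaw":60,"travel":[0,0,0.44],"twist":0},
    {"jaw":60,"travel":[0,0,0.45],"twist":0},
    {"jaw":60,"travel":[0,0,0.44],"twist":0},
    {"jaw":0,"travel":[0,0,0],"twist":0},
    {"jaw":0,"travel":[0,0,0],"twist":0},
    {"jaw":0,"travel":[0,0,0],"twist":0},
    {"jaw":0,"travel":[0,0,0],"twist":0}
  ],
  "squeeze": 45
}}

```text
time: 4.15
tool_pos: [0.4219, -0.2918, 0.0224]
tool_rot: [3.141, 0.002, 2.37]
contact_force: [-0.1, -0.1, -0.1]
opening: 0.0199
```

{"name": "carry_out", "arguments": {
  "series": [
    {"jaw":0,"travel":[0,0,-0.1],"twist":0},
    {"jaw":0,"travel":[0,0,-0.2],"twist":0},
    {"jaw":0,"travel":[0,0,-0.3],"twist":0},
    {"jaw":0,"travel":[0,0,-0.2],"twist":0}
  ]
}}

```text
time: 4.65
tool_pos: [0.4217, -0.2917, 0.0709]
tool_rot: [3.141, 0.001, 2.37]
contact_force: [0.4, -0.5, -2.0]
opening: 0.0159
```

```bash
python3 - <<'E'
from plan import *
s=robot.observe();print(s["time"],s["tool_pos"],s["tool_rot"],s["opening"])
A=robot.read_camera("side");B=robot.read_camera("top")
f=lambda m:cv2.resize(m,None,fx=2.4,fy=2.4,interpolation=cv2.INTER_CUBIC)
cv2.imwrite("pics/l3.png",np.hstack([f(A[180:330,240:400]),f(B[160:310,300:460])]))
E
```

```text
4.65 [ 0.4217 -0.2917  0.0709] [3.1415 0.0011 2.37  ] 0.015859861459091282
```

View pics/l3.png

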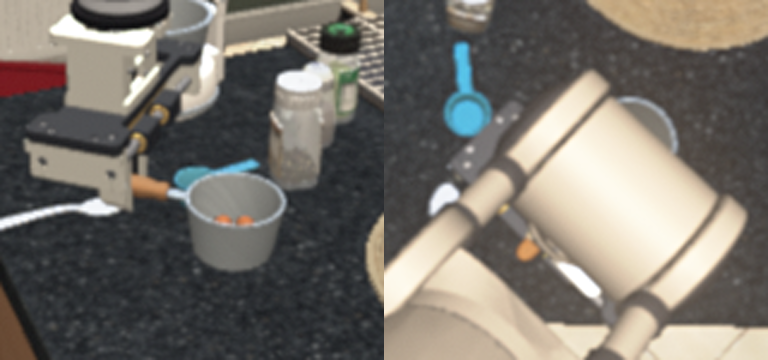

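The scoop is held level with both visible nuts inside (cup at (237,215) in the left crop). Next I carry it to the chopper front, with the cup over the bowl.

```bash
python3 - <<'E'
from plan import *
plan([(.4217,-.2917,.238,2.37,4),(.497,-.0265,.24,3.36,12)])
E
```

```text
[0.0, -0.0, -0.7] 0.0
[0.0, -0.0, -0.69] 0.0
[0.01, -0.0, -0.7] 0.0
[0.0, -0.0, -0.69] 0.0
  -> [ 0.4218 -0.2917  0.2379] 2.37
[0.18, 0.34, -0.0] -0.79
[0.15, 0.35, -0.0] -0.79
[0.12, 0.36, -0.0] -0.79
[0.09, 0.37, -0.0] -0.79
[0.06, 0.38, -0.0] -0.79
[0.03, 0.38, -0.0] -0.79
[0.0, 0.38, -0.01] -0.79
[-0.03, 0.38, -0.0] -0.78
[-0.06, 0.38, -0.01] -0.79
[-0.09, 0.37, -0.0] -0.78
[-0.12, 0.37, -0.01] -0.79
[-0.16, 0.35, -0.0] -0.78
  -> [ 0.4973 -0.0267  0.2397] 3.36
```

{"name": "carry_out", "arguments": {
  "series": [
    {"jaw":0,"travel":[0,0,-0.4],"twist":0},
    {"jaw":0,"travel":[0,0,-0.7],"twist":0},
    {"jaw":0,"travel":[0,0,-0.7],"twist":0},
    {"jaw":0,"travel":[0,0,-0.6],"twist":0},
    {"jaw":0,"travel":[0,0,-0.4],"twist":0},
    {"jaw":0,"travel":[0.18,0.34,0],"twist":-0.79},
    {"jaw":0,"travel":[0.15,0.35,0],"twist":-0.79},
    {"jaw":0,"travel":[0.12,0.36,0],"twist":-0.79}
  ]
}}

```text
time: 5.75
tool_pos: [0.4406, -0.2247, 0.237]
tool_rot: [3.141, -0.001, 2.621]
contact_force: [-0.2, -1.1, -2.9]
opening: 0.0157
```

{"name": "carry_out", "arguments": {
  "series": [
    {"jaw":0,"travel":[0.09,0.37,0],"twist":-0.79},
    {"jaw":0,"travel":[0.06,0.38,0],"twist":-0.79},
    {"jaw":0,"travel":[0.03,0.38,0],"twist":-0.79},
    {"jaw":0,"travel":[0,0.38,0],"twist":-0.79},
    {"jaw":0,"travel":[-0.03,0.38,0],"twist":-0.79},
    {"jaw":0,"travel":[-0.06,0.38,0],"twist":-0.79},
    {"jaw":0,"travel":[-0.09,0.37,0],"twist":-0.79},
    {"jaw":0,"travel":[-0.12,0.37,0],"twist":-0.79}
  ]
}}

```text
time: 6.75
tool_pos: [0.4901, -0.0479, 0.237]
tool_rot: [3.141, -0.001, -3.0]
contact_force: [-0.3, -0.5, -2.2]
opening: 0.0157
```

{"name": "carry_out", "arguments": {
  "series": [
    {"jaw":0,"travel":[-0.16,0.35,0],"twist":-0.7},
    {"jaw":0,"travel":[0,0,0],"twist":0},
    {"jaw":0,"travel":[0,0,0],"twist":0}
  ]
}}

```text
time: 7.12
tool_pos: [0.4966, -0.0269, 0.2371]
tool_rot: [-3.142, -0.001, -2.931]
contact_force: [0.0, 0.3, -1.7]
opening: 0.0155
```

{"name": "carry_out", "arguments": {
  "series": [
    {"jaw":0,"travel":[0,0,0],"twist":0},
    {"jaw":0,"travel":[0,0,0],"twist":0}
  ],
  "squeeze": 15
}}

```text
time: 7.38
tool_pos: [0.4968, -0.0271, 0.2375]
tool_rot: [3.142, -0.0, -2.931]
contact_force: [-0.5, -0.2, -2.0]
opening: 0.0162
```

```bash
python3 - <<'E'
from plan import *
s=robot.observe();print(s["time"],s["tool_pos"],s["tool_rot"],s["opening"],s["torque"],s["contact_force"])
A=robot.read_camera("side");B=robot.read_camera("top")
f=lambda m:cv2.resize(m,None,fx=2.4,fy=2.4,interpolation=cv2.INTER_CUBIC)
cv2.imwrite("pics/p4.png",np.hstack([f(A[90:250,230:390]),f(B[90:250,170:330])]))
E
```

```text
7.375 [ 0.4968 -0.0271  0.2375] [ 3.1416 -0.0002 -2.931 ] 0.016206243350560805 [ 0.0074  0.1567 -0.0226] [-0.5454 -0.1582 -2.0389]
```

View pics/p4.png

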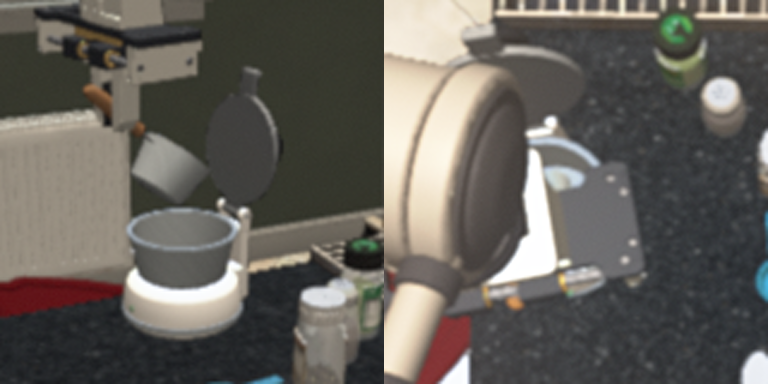

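The cup has slipped to about 35–40° down at (170,165) over the bowl, so pivoting in the grip works. I'll move forward a little and keep loosening.

{"name": "carry_out", "arguments": {
  "series": [
    {"jaw":0,"travel":[-0.2,0,0],"twist":0},
    {"jaw":0,"travel":[-0.1,0,0],"twist":0},
    {"jaw":0,"travel":[0,0,0],"twist":0}
  ],
  "squeeze": 11
}}

```text
time: 7.85
tool_pos: [0.5151, -0.0226, 0.2373]
tool_rot: [3.141, -0.0, -2.929]
contact_force: [-0.6, 0.0, -2.7]
opening: 0.0167
```

{"name": "carry_out", "arguments": {
  "series": [
    {"jaw":0,"travel":[-0.15,0,0],"twist":0},
    {"jaw":0,"travel":[-0.1,0,0.05],"twist":0},
    {"jaw":0,"travel":[0,0,0],"twist":0}
  ],
  "squeeze": 8
}}

```text
time: 8.22
tool_pos: [0.5294, -0.0195, 0.234]
tool_rot: [3.141, -0.001, -2.93]
contact_force: [0.1, -0.2, -3.1]
opening: 0.0167
```

```bash
python3 - <<'E'
from plan import *
s=robot.observe();print(s["time"],s["tool_pos"],s["tool_rot"],s["opening"],s["torque"],s["contact_force"])
A=robot.read_camera("side");B=robot.read_camera("top")
f=lambda m:cv2.resize(m,None,fx=2.4,fy=2.4,interpolation=cv2.INTER_CUBIC)
cv2.imwrite("pics/p5.png",np.hstack([f(A[90:250,230:390]),f(B[90:250,170:330])]))
E
```

```text
8.225 [ 0.5294 -0.0195  0.234 ] [ 3.1413 -0.0007 -2.9296] 0.01673101297480395 [ 0.0606  0.0972 -0.014 ] [ 0.1334 -0.1823 -3.0944]
```

View pics/p5.png

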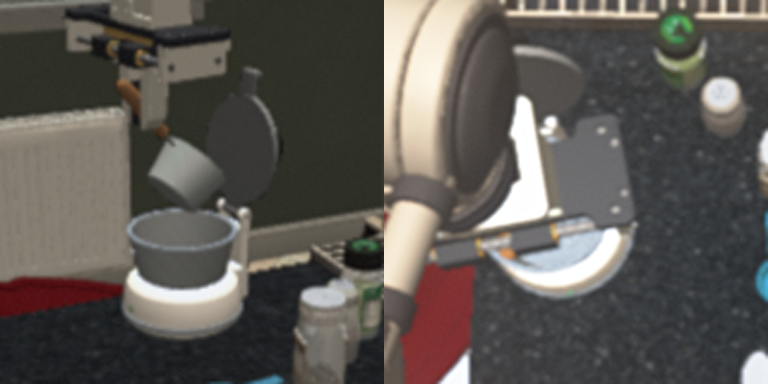

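The cup is now at about 50° down ((185,170), lip over the bowl middle); loosening further.

{"name": "carry_out", "arguments": {
  "series": [
    {"jaw":0,"travel":[0,0,0],"twist":0},
    {"jaw":0,"travel":[0,0,0],"twist":0},
    {"jaw":0,"travel":[0,0,0],"twist":0}
  ],
  "squeeze": 6
}}

```text
time: 8.7
tool_pos: [0.5291, -0.0196, 0.2346]
tool_rot: [3.142, 0.0, -2.93]
contact_force: [-0.3, -0.1, -1.9]
opening: 0.0166
```

{"name": "carry_out", "arguments": {
  "series": [
    {"jaw":0,"travel":[0,0,0],"twist":0},
    {"jaw":0,"travel":[0,0,0],"twist":0},
    {"jaw":0,"travel":[0,0,0],"twist":0}
  ],
  "squeeze": 4.5
}}

```text
time: 9.07
tool_pos: [0.5292, -0.0196, 0.2345]
tool_rot: [3.142, 0.0, -2.93]
contact_force: [0.3, 0.9, -2.6]
opening: 0.0172
```

```bash
python3 - <<'E'
from plan import *
s=robot.observe();print(s["time"],s["tool_pos"],s["tool_rot"],s["opening"],s["torque"],s["contact_force"])
A=robot.read_camera("side");B=robot.read_camera("top")
f=lambda m:cv2.resize(m,None,fx=2.4,fy=2.4,interpolation=cv2.INTER_CUBIC)
cv2.imwrite("pics/p6.png",np.hstack([f(A[90:250,230:390]),f(B[90:250,170:330])]))
E
```

```text
9.075 [ 0.5292 -0.0196  0.2345] [ 3.1415  0.0001 -2.9298] 0.01715695615553643 [0.0445 0.0565 0.0092] [ 0.3139  0.9156 -2.6176]
```

View pics/p6.png

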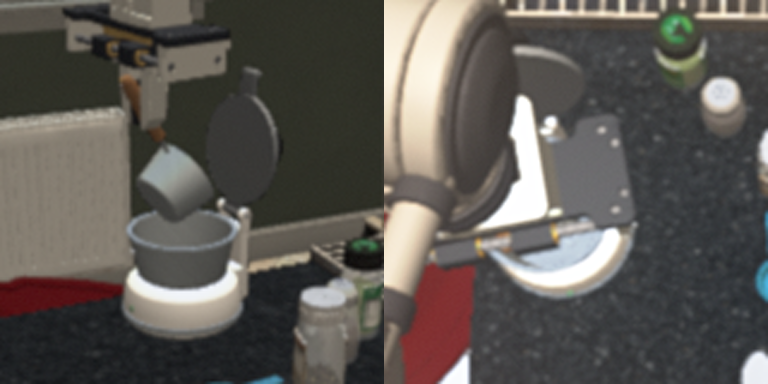

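The cup is now about 62° down. I go to minimum grip, move forward, then lower into the bowl.

{"name": "carry_out", "arguments": {
  "series": [
    {"jaw":0,"travel":[-0.17,0,0],"twist":0},
    {"jaw":0,"travel":[-0.17,0,0],"twist":0},
    {"jaw":0,"travel":[0,0,0.2],"twist":0},
    {"jaw":0,"travel":[0,0,0.2],"twist":0},
    {"jaw":0,"travel":[0,0,0.2],"twist":0},
    {"jaw":0,"travel":[0,0,0],"twist":0}
  ],
  "squeeze": 3
}}

```text
time: 9.93
tool_pos: [0.5482, -0.0152, 0.1971]
tool_rot: [3.14, -0.003, -2.93]
contact_force: [0.6, 0.1, -2.1]
opening: 0.0167
```

{"name": "carry_out", "arguments": {
  "series": [
    {"jaw":0,"travel":[-0.2,0,0],"twist":0},
    {"jaw":0,"travel":[-0.2,0,0],"twist":0},
    {"jaw":0,"travel":[-0.2,0,0],"twist":0},
    {"jaw":0,"travel":[-0.2,0,0],"twist":0},
    {"jaw":0,"travel":[0,0,0],"twist":0}
  ]
}}

```text
time: 10.55
tool_pos: [0.5969, -0.005, 0.1982]
tool_rot: [3.142, 0.0, -2.929]
contact_force: [0.5, -0.6, -1.0]
opening: 0.0169
```

```bash
python3 - <<'E'
from plan import *
s=robot.observe();print(s["time"],s["tool_pos"],s["tool_rot"],s["opening"],s["torque"],s["contact_force"])
A=robot.read_camera("side");B=robot.read_camera("top")
f=lambda m:cv2.resize(m,None,fx=2.4,fy=2.4,interpolation=cv2.INTER_CUBIC)
cv2.imwrite("pics/p7.png",np.hstack([f(A[90:250,230:390]),f(B[90:250,170:330])]))
E
```

```text
10.55 [ 0.5969 -0.005   0.1982] [ 3.1415  0.0002 -2.9294] 0.016899132500158814 [ 0.0717 -0.0011  0.0196] [ 0.5366 -0.5591 -1.041 ]
```

View pics/p7.png

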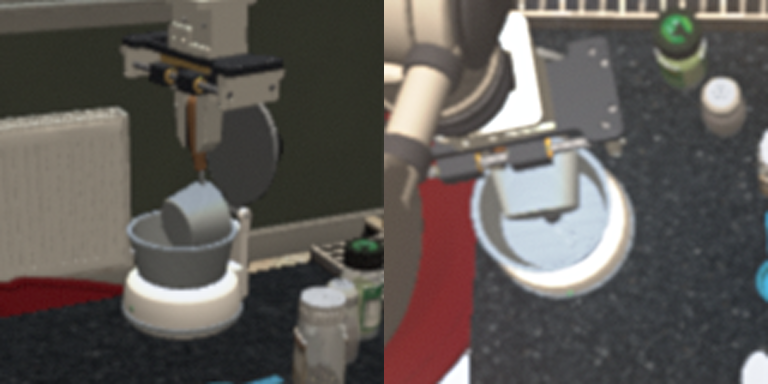

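The handle is nearly vertical and the cup lies in the bowl; the wrist force of about 1.0 N matches the empty scoop. I push a bit further to be sure, then retreat and look.

{"name": "carry_out", "arguments": {
  "series": [
    {"jaw":0,"travel":[-0.13,0,-0.05],"twist":0},
    {"jaw":0,"travel":[-0.13,0,-0.05],"twist":0},
    {"jaw":0,"travel":[0,0,0],"twist":0},
    {"jaw":0,"travel":[0.2,0,0],"twist":0},
    {"jaw":0,"travel":[0.3,0,0],"twist":0},
    {"jaw":0,"travel":[0.3,0,0],"twist":0},
    {"jaw":0,"travel":[0.3,0,0],"twist":0},
    {"jaw":0,"travel":[0,0,0],"twist":0}
  ]
}}

```text
time: 11.65
tool_pos: [0.5455, -0.016, 0.205]
tool_rot: [-3.142, 0.0, -2.93]
contact_force: [0.2, 0.1, -2.1]
opening: 0.0166
```

```bash
python3 - <<'E'
from plan import *
F=[]
for i in range(4):
    A=robot.read_camera("side");F.append(robot.observe()["contact_force"])
s=robot.observe();print(s["time"],s["tool_pos"],s["tool_rot"],s["opening"],s["torque"],np.mean(F,0),np.array(F)[:,2])
B=robot.read_camera("top")
for c in("top","side"):
    r=robot.regions_of(c,"nut_0");print(c,[(round(d["score"],2),np.round(d["xy"]),int(d["pixels"].sum())) for d in r])
f=lambda m:cv2.resize(m,None,fx=2.4,fy=2.4,interpolation=cv2.INTER_CUBIC)
cv2.imwrite("pics/p8.png",np.hstack([f(A[90:250,230:390]),f(B[90:250,170:330])]))
E
```

```text
11.85 [ 0.5472 -0.0158  0.2046] [-3.1415  0.0005 -2.9298] 0.017432648531768326 [ 0.0455 -0.0046  0.0591] [ 0.026   0.3109 -0.8873] [-1.4353 -0.9029 -1.0465 -0.1644]
top []
side []
```

View pics/p8.png

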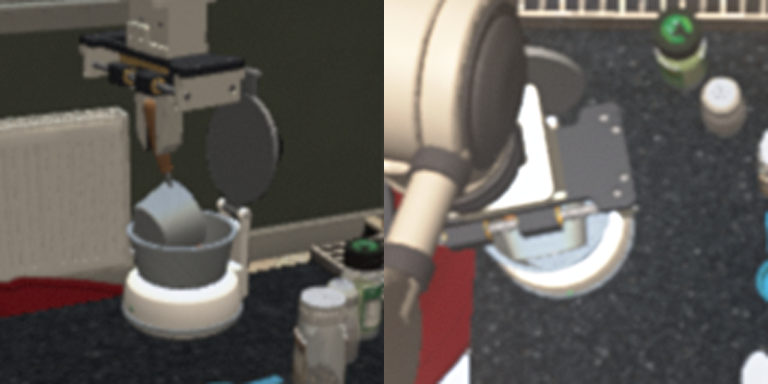

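The cup hangs at about 75° in the bowl ((165,215)), apparently empty. I now lever it back level by drawing its underside up over the front bowl rim.

{"name": "carry_out", "arguments": {
  "series": [
    {"jaw":0,"travel":[0.2,0,0.01],"twist":0},
    {"jaw":0,"travel":[0.2,0,0.01],"twist":0},
    {"jaw":0,"travel":[0.21,0,0.01],"twist":0},
    {"jaw":0,"travel":[0.14,0,0.05],"twist":0},
    {"jaw":0,"travel":[0.14,0,0.06],"twist":0},
    {"jaw":0,"travel":[0.15,0,0.06],"twist":0},
    {"jaw":0,"travel":[0.2,0,0.18],"twist":0},
    {"jaw":0,"travel":[0.2,0,0.19],"twist":0}
  ],
  "squeeze": 4
}}

```text
time: 13.0
tool_pos: [0.4616, -0.0341, 0.1699]
tool_rot: [-3.141, 0.0, -2.93]
contact_force: [-0.1, -0.3, 1.0]
opening: 0.0167
```

```bash
python3 - <<'E'
from plan import *
s=robot.observe();print(s["time"],s["tool_pos"],s["tool_rot"],s["opening"],s["torque"],s["contact_force"])
A=robot.read_camera("side");B=robot.read_camera("top")
for c in("top","side"):
    r=robot.regions_of(c,"nut_0");print(c,[(round(d["score"],2),np.round(d["xy"]),int(d["pixels"].sum())) for d in r])
f=lambda m:cv2.resize(m,None,fx=2.4,fy=2.4,interpolation=cv2.INTER_CUBIC)
cv2.imwrite("pics/p9.png",np.hstack([f(A[90:250,230:390]),f(B[90:250,170:330])]))
E
```

```text
13.0 [ 0.4616 -0.0341  0.1699] [-3.1415  0.     -2.9298] 0.01671129747372478 [-0.0479  0.0003 -0.0539] [-0.0801 -0.2749  1.0316]
top [(0.4, array([243., 159.]), 41)]
side []
```

View pics/p9.png

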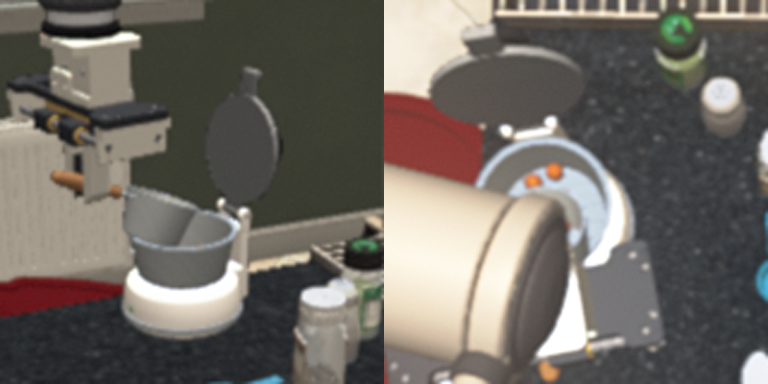

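Righting works: the scoop is at about 20°, and nuts are in the bowl at (533,181) and (554,171). I continue to level, then clamp and lift.

{"name": "carry_out", "arguments": {
  "series": [
    {"jaw":0,"travel":[0.14,0,0.14],"twist":0},
    {"jaw":0,"travel":[0.13,0,0.14],"twist":0},
    {"jaw":0,"travel":[0.13,0,0.14],"twist":0},
    {"jaw":0,"travel":[0.06,0,0.09],"twist":0},
    {"jaw":0,"travel":[0.06,0,0.08],"twist":0}
  ]
}}

```text
time: 13.82
tool_pos: [0.4317, -0.0406, 0.1346]
tool_rot: [3.142, 0.0, -2.93]
contact_force: [0.8, 0.7, -0.8]
opening: 0.0169
```

{"name": "carry_out", "arguments": {
  "series": [
    {"jaw":0,"travel":[0,0,0],"twist":0},
    {"jaw":0,"travel":[0,0,0],"twist":0},
    {"jaw":0,"travel":[0,0,0],"twist":0},
    {"jaw":0,"travel":[0,0,-0.2],"twist":0},
    {"jaw":0,"travel":[0,0,-0.4],"twist":0},
    {"jaw":0,"travel":[0,0,-0.4],"twist":0}
  ],
  "squeeze": 45
}}

```text
time: 14.58
tool_pos: [0.4319, -0.0404, 0.1962]
tool_rot: [3.142, 0.0, -2.93]
contact_force: [-0.1, -0.4, -1.5]
opening: 0.0156
```

```bash
python3 - <<'E'
from plan import *
F=[]
for i in range(3):
    A=robot.read_camera("side");F.append(robot.observe()["contact_force"])
B=robot.read_camera("top")
s=robot.observe();print(s["time"],s["tool_pos"],s["tool_rot"],s["opening"],s["torque"],np.mean(F,0))
for c in("top","side"):
    r=robot.regions_of(c,"nut_0");print(c,[(round(d["score"],2),np.round(d["xy"]),int(d["pixels"].sum())) for d in r])
f=lambda m:cv2.resize(m,None,fx=2.4,fy=2.4,interpolation=cv2.INTER_CUBIC)
cv2.imwrite("pics/p10.png",np.hstack([f(A[90:250,230:390]),f(B[90:250,170:330])]))
plan([(.4219,-.2917,.16,2.37,13),(.4219,-.2917,.035,2.37,5)])
E
```

```text
14.775 [ 0.4319 -0.0404  0.195 ] [-3.1414  0.0008 -2.9297] 0.015647887631825508 [0.0202 0.1489 0.0571] [-0.2966 -0.0205 -0.7416]
top [(0.61, array([236., 184.]), 46), (0.6, array([226., 181.]), 60), (0.43, array([243., 158.]), 38)]
side []
[0.08, -0.31, 0.04] 0.72
[0.06, -0.32, 0.04] 0.72
[0.03, -0.32, 0.04] 0.72
[0.01, -0.32, 0.04] 0.72
[-0.02, -0.32, 0.05] 0.72
[-0.04, -0.32, 0.04] 0.72
[-0.07, -0.32, 0.05] 0.72
[-0.09, -0.31, 0.04] 0.73
[-0.11, -0.3, 0.05] 0.72
[-0.13, -0.29, 0.04] 0.73
[-0.16, -0.28, 0.05] 0.72
[-0.18, -0.27, 0.04] 0.73
[-0.2, -0.26, 0.05] 0.72
  -> [ 0.422  -0.2917  0.1599] -3.913
[0.0, -0.0, 0.42] 0.0
[0.0, -0.0, 0.42] 0.0
[0.0, -0.0, 0.41] 0.0
[0.0, -0.0, 0.42] 0.0
[0.0, -0.0, 0.41] 0.0
  -> [ 0.422  -0.2917  0.0351] -3.913
```

View pics/p10.png

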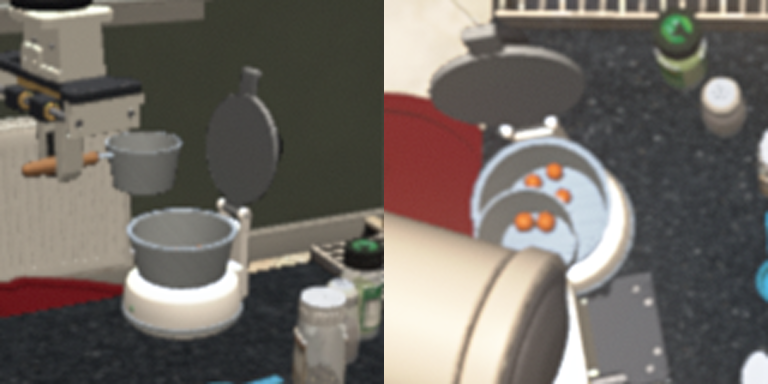

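The picture shows two nuts still in the cup ((525,222), (545,222)), rolled back in when the cup swung back. I'll pour again, this time clamping at over 90° against the far wall before retreating.

{"name": "carry_out", "arguments": {
  "series": [
    {"jaw":0,"travel":[0,0,-0.4],"twist":0},
    {"jaw":0,"travel":[0,0,-0.35],"twist":0},
    {"jaw":0,"travel":[-0.3,0,0],"twist":0},
    {"jaw":0,"travel":[-0.3,0,0],"twist":0},
    {"jaw":0,"travel":[-0.3,0,0],"twist":0},
    {"jaw":0,"travel":[-0.2,0,0],"twist":0},
    {"jaw":0,"travel":[0,0,0],"twist":0}
  ]
}}

```text
time: 15.75
tool_pos: [0.4964, -0.0265, 0.2391]
tool_rot: [3.141, -0.001, -2.929]
contact_force: [-0.3, 0.9, -1.1]
opening: 0.0158
```

{"name": "carry_out", "arguments": {
  "series": [
    {"jaw":0,"travel":[0,0,0],"twist":0},
    {"jaw":0,"travel":[0,0,0],"twist":0},
    {"jaw":0,"travel":[0,0,0],"twist":0}
  ],
  "squeeze": 9
}}

```text
time: 16.12
tool_pos: [0.496, -0.0267, 0.24]
tool_rot: [3.142, 0.0, -2.93]
contact_force: [-0.3, 0.3, -1.6]
opening: 0.0171
```

{"name": "carry_out", "arguments": {
  "series": [
    {"jaw":0,"travel":[-0.15,0,0],"twist":0},
    {"jaw":0,"travel":[-0.15,0,0],"twist":0},
    {"jaw":0,"travel":[0,0,0],"twist":0}
  ],
  "squeeze": 6
}}

```text
time: 16.5
tool_pos: [0.5147, -0.0227, 0.2397]
tool_rot: [3.142, 0.0, -2.929]
contact_force: [-0.1, -0.8, -1.3]
opening: 0.0168
```

{"name": "carry_out", "arguments": {
  "series": [
    {"jaw":0,"travel":[-0.13,0,0],"twist":0},
    {"jaw":0,"travel":[-0.12,0,0],"twist":0},
    {"jaw":0,"travel":[0,0,0],"twist":0}
  ],
  "squeeze": 4
}}

```text
time: 16.88
tool_pos: [0.5291, -0.0196, 0.2398]
tool_rot: [3.141, 0.0, -2.93]
contact_force: [-0.6, -1.1, -1.2]
opening: 0.0165
```

{"name": "carry_out", "arguments": {
  "series": [
    {"jaw":0,"travel":[-0.17,0,0],"twist":0},
    {"jaw":0,"travel":[-0.17,0,0],"twist":0},
    {"jaw":0,"travel":[0,0,0],"twist":0}
  ],
  "squeeze": 3
}}

```text
time: 17.25
tool_pos: [0.5493, -0.0153, 0.2397]
tool_rot: [3.142, 0.0, -2.929]
contact_force: [-0.3, -0.9, -1.3]
opening: 0.0169
```

```bash
cat > st.py <<'E'
from plan import *
def st():
    s=robot.observe();print(round(s["time"],2),s["tool_pos"],round(s["tool_rot"][2],3),s["opening"],s["torque"],s["contact_force"])
    p=s["tool_pos"]-np.array([.575,-.009,0]);d=np.array([.978,.21]);print("h",p[:2]@d,"lat",p[1]*d[0]-p[0]*d[1])
def orange(c,im):
    h=cv2.cvtColor(im,cv2.COLOR_BGR2HSV);m=cv2.inRange(h,(5,130,100),(20,255,255))
    n,_,S,C=cv2.connectedComponentsWithStats(m)
    print(c,[(np.round(C[i],1).tolist(),int(S[i,4])) for i in range(1,n) if S[i,4]>8 and (190<C[i][0]<300 and 110<C[i][1]<240)])
E
python3 - <<'E'
from st import *
st()
A=robot.read_camera("side");cv2.imwrite("pics/s11.png",A)
r=robot.regions_of("side","scoop")[0];print(r["score"],r["xy"])
m=r["pixels"];ys,xs=np.nonzero(m);print(xs.min(),xs.max(),ys.min(),ys.max())
print(proj("side",[robot.observe()["tool_pos"]+[0,0,.019]]))
E
```

```text
17.25 [ 0.5493 -0.0153  0.2397] -2.929 0.016949799856783406 [ 0.068   0.0293 -0.0277] [-0.2926 -0.8645 -1.3403]
h -0.026477011204938786 lat -0.0007368768747811625
0.62 [305.1, 165.3]
290 321 120 181
[[296.1218 130.7387]]
```

{"name": "carry_out", "arguments": {
  "series": [
    {"jaw":0,"travel":[0,0,0.23],"twist":0},
    {"jaw":0,"travel":[0,0,0.23],"twist":0},
    {"jaw":0,"travel":[0,0,0.22],"twist":0},
    {"jaw":0,"travel":[-0.25,0,0],"twist":0},
    {"jaw":0,"travel":[-0.25,0,0],"twist":0},
    {"jaw":0,"travel":[-0.25,0,0],"twist":0},
    {"jaw":0,"travel":[-0.2,0,-0.03],"twist":0},
    {"jaw":0,"travel":[-0.13,0,-0.03],"twist":0}
  ]
}}

```text
time: 18.35
tool_pos: [0.6119, -0.0017, 0.2017]
tool_rot: [3.141, -0.001, -2.93]
contact_force: [-0.6, -0.5, -1.4]
opening: 0.0168
```

{"name": "carry_out", "arguments": {
  "series": [
    {"jaw":0,"travel":[0,0,0],"twist":0},
    {"jaw":0,"travel":[0,0,0],"twist":0},
    {"jaw":0,"travel":[0,0,0],"twist":0},
    {"jaw":0,"travel":[0.15,0,0],"twist":0},
    {"jaw":0,"travel":[0.2,0,0],"twist":0},
    {"jaw":0,"travel":[0.15,0,0],"twist":0},
    {"jaw":0,"travel":[0,0,0],"twist":0},
    {"jaw":0,"travel":[0,0,0],"twist":0}
  ],
  "squeeze": 50
}}

```text
time: 19.35
tool_pos: [0.5828, -0.0082, 0.203]
tool_rot: [-3.141, 0.001, -2.93]
contact_force: [-0.5, 0.6, -1.5]
opening: 0.0159
```

```bash
python3 - <<'E'
from st import *
st()
A=robot.read_camera("side");cv2.imwrite("pics/s12.png",A)
B=robot.read_camera("top");cv2.imwrite("pics/t12.png",B);orange("top",B);orange("side",A)
r=robot.regions_of("side","scoop")[0];print(r["score"],r["xy"])
m=r["pixels"];ys,xs=np.nonzero(m);print(xs.min(),xs.max(),ys.min(),ys.max())
hsv=cv2.cvtColor(A,cv2.COLOR_BGR2HSV);w=cv2.inRange(hsv,(5,90,60),(20,255,255));w[190:]=0;ys,xs=np.nonzero(w);k=(abs(xs-320)<60)&(ys>90)
print("wood",xs[k].min(),xs[k].max(),ys[k].min(),ys[k].max())
print("pivot px",proj("side",[robot.observe()["tool_pos"]+[0,0,.019]]))
P=robot.observe()["tool_pos"]+[0,0,.019]
for ph in(70,80,90,100):
    f=np.radians(ph);d=np.array([.978,.21]);q=lambda x,z:P+np.r_[d*(x*np.cos(f)+z*np.sin(f)),-x*np.sin(f)+z*np.cos(f)]
    print(ph,proj("side",[q(-.035,0),q(.02,0),q(.062,-.04),q(.126,-.04),q(.094,-.02)]).round(0).tolist())
E
```

```text
19.35 [ 0.5828 -0.0082  0.203 ] -2.93 0.01593827688104907 [ 0.0646 -0.0464  0.0097] [-0.4869  0.6146 -1.4868]
h 0.007782506536001828 lat -0.0008083340630945467
top [([254.9, 168.2], 12)]
side []
0.62 [306.7, 177.2]
289 317 134 192
wood 293 318 112 189
pivot px [[307.6603 143.1028]]
70 [[304.0, 131.0], [310.0, 150.0], [302.0, 171.0], [309.0, 191.0], [312.0, 177.0]]
80 [[306.0, 130.0], [309.0, 150.0], [299.0, 171.0], [302.0, 192.0], [307.0, 179.0]]
90 [[308.0, 130.0], [308.0, 151.0], [295.0, 169.0], [295.0, 192.0], [301.0, 179.0]]
100 [[310.0, 129.0], [307.0, 151.0], [292.0, 167.0], [288.0, 191.0], [296.0, 179.0]]
```

{"name": "carry_out", "arguments": {
  "series": [
    {"jaw":0,"travel":[-0.3,0,0],"twist":0},
    {"jaw":0,"travel":[0.3,0,0],"twist":0},
    {"jaw":0,"travel":[-0.3,0,0],"twist":0},
    {"jaw":0,"travel":[0.3,0,0],"twist":0},
    {"jaw":0,"travel":[0,0,-0.3],"twist":0},
    {"jaw":0,"travel":[0,0,0],"twist":0},
    {"jaw":0,"travel":[0,0,0],"twist":0},
    {"jaw":0,"travel":[0,0,0],"twist":0}
  ]
}}

```text
time: 20.5
tool_pos: [0.5824, -0.008, 0.2199]
tool_rot: [3.141, -0.001, -2.93]
contact_force: [-0.2, 0.1, -0.8]
opening: 0.0159
```

```bash
python3 - <<'E'
from st import *
st()
A=robot.read_camera("side");B=robot.read_camera("top");orange("top",B)
f=lambda m:cv2.resize(m,None,fx=2.4,fy=2.4,interpolation=cv2.INTER_CUBIC)
cv2.imwrite("pics/p11.png",np.hstack([f(A[90:250,230:390]),f(B[90:250,170:330])]))
E
```

```text
20.5 [ 0.5824 -0.008   0.2199] -2.93 0.0158606661426843 [ 0.0185 -0.0319  0.0188] [-0.2236  0.0941 -0.806 ]
h 0.0074014699765577565 lat -0.0005907311130158814
top [([240.0, 159.3], 9), ([254.2, 168.0], 19)]
```

View pics/p11.png

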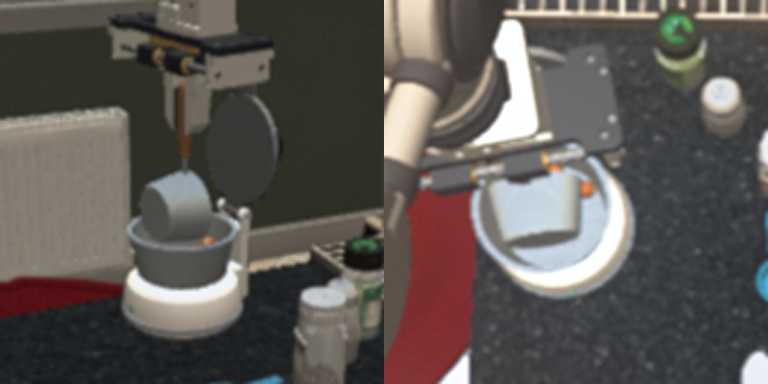

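Side view: cup clamped at about 90–95°, one nut visible near the lip at (208,241). Top view: nuts at (555,167) and (586,188). I need to know whether that nut is in the cup or in the bowl.

```bash
python3 - <<'E'
from st import *
o=K["side"]["cam_to_world"][:3,3]
for z in(.07,.08,.09,.1,.11,.12,.13):
    a=at("side",(316.7,190.4),z)[0];d=np.array([.978,.21]);p=a[:2]-[.575,-.009];print(z,a,"h",p@d,"lat",p[1]*d[0]-p[0]*d[1],"top px",proj("top",a))
for z in (.0685,.085): print(at("top",[(240,159.3),(254.2,168)],z))
E
```

```text
0.07 [0.6275 0.0297 0.07  ] h 0.059510866107763676 lat 0.02677752532729733 top px [[224.3306 156.3416]]
0.08 [0.6172 0.0078 0.08  ] h 0.04484117156510167 lat 0.007569035789422127 top px [[233.0111 159.8143]]
0.09 [ 0.6069 -0.014   0.09  ] h 0.0301714770224396 lat -0.011639453748452842 top px [[241.9185 163.3778]]
0.1 [ 0.5966 -0.0359  0.1   ] h 0.015501782479777598 lat -0.030847943286328047 top px [[251.0617 167.0355]]
0.11 [ 0.5863 -0.0578  0.11  ] h 0.0008320879371155072 lat -0.05005643282420312 top px [[260.4502 170.7914]]
0.12 [ 0.576  -0.0796  0.12  ] h -0.013837606605546499 lat -0.06926492236207833 top px [[270.094  174.6495]]
0.13 [ 0.5657 -0.1015  0.13  ] h -0.02850730114820861 lat -0.08847341189995353 top px [[280.0037 178.6139]]
[[ 0.6217 -0.0049  0.0685]
 [ 0.6024 -0.037   0.0685]]
[[ 0.6173 -0.0084  0.085 ]
 [ 0.5983 -0.04    0.085 ]]
```

That nut lies at h≈+0.04, z≈0.085, ahead of the lip and so in the bowl. I'll right the scoop as before.

{"name": "carry_out", "arguments": {
  "series": [
    {"jaw":0,"travel":[0.1,0,0],"twist":0},
    {"jaw":0,"travel":[0.16,0,0],"twist":0},
    {"jaw":0,"travel":[0.16,0,0.06],"twist":0},
    {"jaw":0,"travel":[0.16,0,0.2],"twist":0},
    {"jaw":0,"travel":[0.2,0,0.01],"twist":0},
    {"jaw":0,"travel":[0.2,0,0.01],"twist":0},
    {"jaw":0,"travel":[0.21,0,0.01],"twist":0}
  ],
  "squeeze": 4
}}

```text
time: 21.48
tool_pos: [0.512, -0.0233, 0.2036]
tool_rot: [-3.142, 0.001, -2.93]
contact_force: [-0.5, 1.0, -0.9]
opening: 0.0168
```

{"name": "carry_out", "arguments": {
  "series": [
    {"jaw":0,"travel":[0.14,0,0.05],"twist":0},
    {"jaw":0,"travel":[0.14,0,0.06],"twist":0},
    {"jaw":0,"travel":[0.15,0,0.06],"twist":0},
    {"jaw":0,"travel":[0.2,0,0.18],"twist":0},
    {"jaw":0,"travel":[0.2,0,0.19],"twist":0},
    {"jaw":0,"travel":[0.14,0,0.14],"twist":0},
    {"jaw":0,"travel":[0.13,0,0.14],"twist":0},
    {"jaw":0,"travel":[0.13,0,0.14],"twist":0}
  ]
}}

```text
time: 22.48
tool_pos: [0.4404, -0.0387, 0.1453]
tool_rot: [-3.141, 0.001, -2.93]
contact_force: [0.3, 1.1, -0.6]
opening: 0.017
```

{"name": "carry_out", "arguments": {
  "series": [
    {"jaw":0,"travel":[0.06,0,0.09],"twist":0},
    {"jaw":0,"travel":[0.06,0,0.08],"twist":0}
  ]
}}

```text
time: 22.72
tool_pos: [0.4336, -0.0402, 0.1353]
tool_rot: [-3.142, 0.0, -2.93]
contact_force: [0.5, -0.3, 1.2]
opening: 0.0172
```

{"name": "carry_out", "arguments": {
  "series": [
    {"jaw":0,"travel":[0,0,0],"twist":0},
    {"jaw":0,"travel":[0,0,0],"twist":0},
    {"jaw":0,"travel":[0,0,0],"twist":0},
    {"jaw":0,"travel":[0,0,-0.3],"twist":0},
    {"jaw":0,"travel":[0.4,0,-0.4],"twist":0},
    {"jaw":0,"travel":[0.4,0,-0.4],"twist":0},
    {"jaw":0,"travel":[0,0,0],"twist":0}
  ],
  "squeeze": 45
}}

```text
time: 23.6
tool_pos: [0.3867, -0.0505, 0.2027]
tool_rot: [-3.14, 0.003, -2.931]
contact_force: [0.9, -0.3, -1.1]
opening: 0.016
```

```bash
python3 - <<'E'
from st import *
st()
F=[]
for i in range(5): A=robot.read_camera("side");F.append(robot.observe()["contact_force"])
B=robot.read_camera("top");print(np.mean(F,0))
cv2.imwrite("pics/t13.png",B);cv2.imwrite("pics/s13.png",A)
orange("top",B);orange("side",A)
r=robot.regions_of("top","nut_0");print([(round(q["score"],2),np.round(q["xy"]),int(q["pixels"].sum())) for q in r])
s=robot.observe()["tool_pos"];d=np.array([.978,.21])
print("cup floor px top",proj("top",np.r_[s[:2]+.094*d,s[2]-.02]),"rim ctr",proj("top",np.r_[s[:2]+.094*d,s[2]+.027]))
E
```

```text
23.6 [ 0.3867 -0.0505  0.2027] -2.931 0.016014203882204175 [ 0.0275  0.0747 -0.0373] [ 0.9492 -0.2819 -1.0901]
h -0.1928970155242671 lat -0.0010230366761431464
[-0.2291 -0.1579 -0.9511]
top [([235.2, 161.8], 92), ([253.8, 168.2], 24), ([244.0, 171.9], 22), ([236.0, 172.2], 25), ([228.9, 177.2], 23)]
side [([249.2, 157.8], 15), ([226.8, 160.8], 32)]
[(0.6, array([242., 160.]), 45), (0.6, array([229., 181.]), 32), (0.52, array([232., 159.]), 27), (0.16, array([224., 108.]), 77)]
cup floor px top [[237.7126 217.4383]] rim ctr [[232.238  214.0523]]
```

```bash
python3 - <<'E'
from st import *
B=cv2.imread("pics/t13.png");A=cv2.imread("pics/s13.png")
h=cv2.cvtColor(B,cv2.COLOR_BGR2HSV)
for lo in((3,90,60),(3,120,110),(5,150,150)):
    m=cv2.inRange(h,lo,(22,255,255))[140:240,200:280]
    n,_,S,C=cv2.connectedComponentsWithStats(m);print(lo,[((C[i]+[200,140]).round(1).tolist(),S[i].tolist()) for i in range(1,n) if S[i,4]>5])
m=cv2.inRange(h,(3,90,60),(22,255,255))[152:200,215:270]
for r in m[::1]: print("".join("#" if v else "." for v in r))
plan([(.4219,-.2917,.16,2.37,13)])
E
```

```text
(3, 90, 60) [([235.0, 164.2], [28, 17, 16, 19, 148]), ([254.0, 168.3], [51, 26, 7, 6, 34]), ([243.7, 171.6], [41, 29, 6, 6, 29]), ([228.6, 177.4], [26, 35, 6, 6, 30]), ([202.9, 225.9], [0, 85, 6, 3, 7])]
(3, 120, 110) [([235.1, 161.8], [29, 17, 15, 13, 100]), ([253.7, 168.4], [51, 26, 6, 6, 27]), ([243.9, 171.7], [41, 29, 6, 6, 25]), ([236.0, 172.3], [34, 30, 5, 6, 26]), ([228.7, 177.4], [26, 35, 6, 6, 27])]
(5, 150, 150) [([237.2, 160.1], [31, 17, 12, 7, 42]), ([231.0, 166.0], [29, 23, 5, 6, 20]), ([253.8, 168.4], [52, 26, 5, 5, 19]), ([235.8, 172.2], [34, 30, 5, 5, 19]), ([243.9, 171.7], [42, 30, 5, 5, 18]), ([228.8, 177.4], [27, 35, 5, 5, 19])]
.......................................................
.......................................................
.......................................................
.......................................................
.......................................................
................#####..................................
...............########.####...........................
...............##############.......................
[... 1914 characters left out ...]
.................................................
.......................................................
.......................................................
.......................................................
.......................................................
.......................................................
[0.02, -0.31, 0.05] 0.72
[-0.0, -0.31, 0.05] 0.72
[-0.03, -0.31, 0.05] 0.72
[-0.05, -0.31, 0.05] 0.72
[-0.07, -0.31, 0.05] 0.72
[-0.1, -0.3, 0.05] 0.72
[-0.12, -0.29, 0.05] 0.72
[-0.14, -0.28, 0.05] 0.73
[-0.16, -0.27, 0.06] 0.72
[-0.18, -0.26, 0.05] 0.73
[-0.2, -0.24, 0.06] 0.72
[-0.21, -0.23, 0.05] 0.73
[-0.23, -0.21, 0.06] 0.72
  -> [ 0.4217 -0.2919  0.16  ] -3.913
```

All seven nuts show in the bowl: two at the top, one left of them, then four separate. Now I set the scoop back down.

{"name": "carry_out", "arguments": {
  "series": [
    {"jaw":0,"travel":[0.02,-0.31,0.05],"twist":0.72},
    {"jaw":0,"travel":[0,-0.31,0.05],"twist":0.72},
    {"jaw":0,"travel":[-0.03,-0.31,0.05],"twist":0.72},
    {"jaw":0,"travel":[-0.05,-0.31,0.05],"twist":0.72},
    {"jaw":0,"travel":[-0.07,-0.31,0.05],"twist":0.72},
    {"jaw":0,"travel":[-0.1,-0.3,0.05],"twist":0.72},
    {"jaw":0,"travel":[-0.12,-0.29,0.05],"twist":0.72},
    {"jaw":0,"travel":[-0.14,-0.28,0.05],"twist":0.73}
  ]
}}

```text
time: 24.95
tool_pos: [0.4089, -0.1995, 0.1768]
tool_rot: [3.141, -0.001, 2.747]
contact_force: [-0.5, 0.0, -0.4]
opening: 0.0155
```

{"name": "carry_out", "arguments": {
  "series": [
    {"jaw":0,"travel":[-0.16,-0.27,0.06],"twist":0.72},
    {"jaw":0,"travel":[-0.18,-0.26,0.05],"twist":0.73},
    {"jaw":0,"travel":[-0.2,-0.24,0.06],"twist":0.72},
    {"jaw":0,"travel":[-0.21,-0.23,0.05],"twist":0.73},
    {"jaw":0,"travel":[-0.23,-0.21,0.06],"twist":0.72},
    {"jaw":0,"travel":[0,0,0.6],"twist":0},
    {"jaw":0,"travel":[0,0,0.6],"twist":0},
    {"jaw":0,"travel":[0,0,0.4],"twist":0}
  ]
}}

```text
time: 25.95
tool_pos: [0.421, -0.2914, 0.0623]
tool_rot: [3.141, -0.003, 2.37]
contact_force: [0.3, -0.5, -0.9]
opening: 0.0159
```

```bash
python3 - <<'E'
from st import *
st()
plan([(.4219,-.2917,.0225,2.37,6)])
A=robot.read_camera("side");r=robot.regions_of("side","scoop")[0];print(r["score"],r["xy"])
ys,xs=np.nonzero(r["pixels"]);print(xs.min(),xs.max(),ys.min(),ys.max())
s=robot.observe()["tool_pos"];d=np.array([.717,-.697]);a=np.linspace(0,6.28,60)
c=s[:2]+.094*d
for r_,z in((.032,s[2]-.021),(.0395,s[2]+.027)):
    p=proj("side",np.c_[c[0]+r_*np.cos(a),c[1]+r_*np.sin(a),0*a+z]);print(p.min(0),p.max(0))
E
```

```text
25.95 [ 0.421  -0.2914  0.0623] 2.37 0.015926228660212944 [ 0.0368  0.0488 -0.071 ] [ 0.2859 -0.4838 -0.947 ]
h -0.20991378562807766 lat -0.24388267545956555
[-0.0, 0.0, 0.11] 0.0
[-0.0, 0.0, 0.11] 0.0
[-0.0, 0.0, 0.11] 0.0
[-0.0, 0.0, 0.11] 0.0
[-0.01, 0.0, 0.11] 0.0
[-0.0, 0.01, 0.11] 0.0
  -> [ 0.4219 -0.2914  0.0227] 2.37
0.79 [335.0, 273.7]
295 359 257 298
[318.6549 275.6373] [351.5899 295.035 ]
[315.0349 253.1402] [356.7155 275.7876]
```

{"name": "carry_out", "arguments": {
  "series": [
    {"jaw":0,"travel":[0,0,0.18],"twist":0},
    {"jaw":0,"travel":[0,0,0.17],"twist":0}
  ]
}}

```text
time: 26.3
tool_pos: [0.422, -0.2924, 0.0438]
tool_rot: [3.141, 0.002, 2.37]
contact_force: [0.7, 0.5, -1.5]
opening: 0.0156
```

{"name": "carry_out", "arguments": {
  "series": [
    {"jaw":0,"travel":[0,0,0.08],"twist":0},
    {"jaw":0,"travel":[0,0,0.08],"twist":0},
    {"jaw":0,"travel":[0,0,0.08],"twist":0},
    {"jaw":0,"travel":[0,0,0.06],"twist":0},
    {"jaw":0,"travel":[0,0,0.03],"twist":0},
    {"jaw":0,"travel":[0,0,0],"twist":0}
  ],
  "squeeze": 6
}}

```text
time: 27.05
tool_pos: [0.4215, -0.2921, 0.0238]
tool_rot: [3.142, -0.0, 2.37]
contact_force: [-0.9, -0.5, -0.1]
opening: 0.0166
```

{"name": "carry_out", "arguments": {
  "series": [
    {"jaw":25,"travel":[0,0,0],"twist":0},
    {"jaw":50,"travel":[0,0,0],"twist":0},
    {"jaw":60,"travel":[0,0,0],"twist":0},
    {"jaw":60,"travel":[0,0,-0.3],"twist":0},
    {"jaw":60,"travel":[0,0,-0.6],"twist":0},
    {"jaw":30,"travel":[0,0,-0.8],"twist":0},
    {"jaw":0,"travel":[0,0,-0.9],"twist":0},
    {"jaw":0,"travel":[0,0,-0.9],"twist":0}
  ]
}}

```text
time: 28.05
tool_pos: [0.4213, -0.2919, 0.2357]
tool_rot: [3.141, 0.0, 2.37]
contact_force: [0.9, -0.9, -0.3]
opening: 0.0298
```

```bash
python3 - <<'E'
from st import *
st()
A=robot.read_camera("side");cv2.imwrite("pics/s14.png",A);B=robot.read_camera("top");cv2.imwrite("pics/t14.png",B)
r=robot.regions_of("side","scoop")[0];print(r["score"],r["xy"])
ys,xs=np.nonzero(r["pixels"]);print(xs.min(),xs.max(),ys.min(),ys.max())
d=np.array([.717,-.697]);a=np.linspace(0,6.28,60)
c=np.array([.4219,-.2917])+.094*d
for r_,z in((.032,0),(.0395,.048)):
    p=proj("side",np.c_[c[0]+r_*np.cos(a),c[1]+r_*np.sin(a),0*a+z]);print(p.min(0),p.max(0))
o=cv2.imread("pics/side0.png");print("diff vs start in scoop area",cv2.absdiff(A,o)[250:312,315:365].mean())
for q in("chopper_lid","lid_tab","chopper_knob"):
    for cc in("top","side"):
        r=robot.regions_of(cc,q);print(q,cc,[(round(k["score"],2),np.round(k["xy"],1),int(k["pixels"].sum())) for k in r[:2]])
E
```

```text
28.05 [ 0.4213 -0.2919  0.2357] 2.37 0.02978446970770278 [-0.0533 -0.0343 -0.0259] [ 0.8566 -0.9299 -0.3058]
h -0.20974657130877472 lat -0.24436654053512633
0.64 [334.5, 288.5]
274 357 270 312
[319.4279 292.3683] [351.7089 312.5841]
[315.9001 270.5656] [356.7326 294.3496]
diff vs start in scoop area 19.871075268817204
chopper_lid top [(0.8, array([219.5, 122.1]), 1998)]
chopper_lid side [(0.57, array([330.5, 154.3]), 1226)]
lid_tab top [(0.6, array([220.2, 125.9]), 2006), (0.53, array([245.1, 158.2]), 51)]
lid_tab side [(0.57, array([330. , 152.5]), 1223)]
chopper_knob top [(0.67, array([223.5, 106.7]), 88)]
chopper_knob side []
```

The scoop stands back at its spot (mask matches the predicted upright outline). Next, the lid: go behind the tab.

```bash
python3 - <<'E'
from st import *
c=np.array([.575,-.009]);d=np.array([.978,.21])
g=lambda h:tuple(c+h*d)
plan([(.45,-.27,.32,2.52,2),(*g(.135),.32,3.3523,10),(*g(.135),.252,3.3523,2)])
E
```

```text
[-0.05, 0.3, -0.73] -0.72
[-0.07, 0.29, -0.73] -0.71
  -> [ 0.4501 -0.2702  0.3201] 2.52
[-0.07, 0.64, 0.0] -0.8
[-0.12, 0.63, 0.0] -0.79
[-0.17, 0.62, 0.0] -0.8
[-0.22, 0.61, 0.0] -0.79
[-0.27, 0.58, 0.0] -0.8
[-0.32, 0.56, 0.0] -0.79
[-0.37, 0.53, 0.0] -0.8
[-0.41, 0.5, 0.0] -0.79
[-0.45, 0.47, 0.0] -0.8
[-0.49, 0.42, 0.0] -0.79
  -> [0.707  0.0193 0.3201] 3.352
[-0.0, 0.0, 0.57] -0.0
[-0.0, 0.0, 0.56] -0.0
  -> [0.707  0.0193 0.2523] 3.352
```

{"name": "carry_out", "arguments": {
  "series": [
    {"jaw":0,"travel":[-0.05,0.3,-0.73],"twist":-0.72},
    {"jaw":0,"travel":[-0.07,0.29,-0.73],"twist":-0.71},
    {"jaw":0,"travel":[-0.07,0.64,0],"twist":-0.8},
    {"jaw":0,"travel":[-0.12,0.63,0],"twist":-0.79},
    {"jaw":0,"travel":[-0.17,0.62,0],"twist":-0.8},
    {"jaw":0,"travel":[-0.22,0.61,0],"twist":-0.79},
    {"jaw":0,"travel":[-0.27,0.58,0],"twist":-0.8},
    {"jaw":0,"travel":[-0.32,0.56,0],"twist":-0.79}
  ]
}}

```text
time: 29.5
tool_pos: [0.6047, -0.0961, 0.3203]
tool_rot: [3.141, -0.002, 3.022]
contact_force: [0.7, 0.3, 0.8]
opening: 0.0003
```

{"name": "carry_out", "arguments": {
  "series": [
    {"jaw":0,"travel":[-0.37,0.53,0],"twist":-0.8},
    {"jaw":0,"travel":[-0.41,0.5,0],"twist":-0.79},
    {"jaw":0,"travel":[-0.45,0.47,0],"twist":-0.8},
    {"jaw":0,"travel":[-0.49,0.42,0],"twist":-0.79},
    {"jaw":0,"travel":[0,0,0],"twist":0}
  ]
}}

```text
time: 30.12
tool_pos: [0.7083, 0.0214, 0.3184]
tool_rot: [3.14, -0.003, -2.927]
contact_force: [-0.4, 0.2, -1.0]
opening: 0.0003
```

```bash
python3 - <<'E'
from st import *
st()
c=np.array([.575,-.009]);d=np.array([.978,.21]);g=lambda h:tuple(c+h*d)
Y=3.3523
plan([(*g(.135),.252,Y,2),(*g(.1),.252,Y,2),(*g(.053),.252,Y,3),(*g(.024),.245,Y,2),(*g(-.002),.233,Y,2),(*g(-.02),.222,Y,2),(*g(-.03),.21,Y,1)])
E
```

```text
30.12 [0.7083 0.0214 0.3184] -2.927 0.00033265333976295185 [ 0.0533  0.0202 -0.0304] [-0.382   0.2239 -1.0013]
h 0.13674451780666178 lat 0.0016886602941005337
[0.01, -0.01, 0.55] 0.02
[0.02, -0.02, 0.56] 0.01
  -> [0.7069 0.0192 0.2518] -2.93
[0.29, 0.0, -0.0] 0.0
[0.29, 0.0, -0.0] 0.0
  -> [0.6729 0.0119 0.2518] -2.93
[0.26, 0.0, -0.0] 0.0
[0.26, 0.0, -0.0] 0.0
[0.26, 0.0, -0.0] 0.0
  -> [0.6271 0.0021 0.2518] -2.93
[0.24, 0.0, 0.06] 0.0
[0.25, 0.0, 0.05] 0.0
  -> [ 0.5984 -0.0041  0.2452] -2.93
[0.22, 0.0, 0.1] 0.0
[0.21, 0.0, 0.1] 0.0
  -> [ 0.5732 -0.0095  0.2332] -2.93
[0.15, 0.0, 0.09] 0.0
[0.15, 0.0, 0.1] 0.0
  -> [ 0.5556 -0.0132  0.2218] -2.93
[0.17, 0.0, 0.2] 0.0
  -> [ 0.5456 -0.0154  0.2098] -2.93
```

{"name": "carry_out", "arguments": {
  "series": [
    {"jaw":0,"travel":[0.01,-0.01,0.55],"twist":0.02},
    {"jaw":0,"travel":[0.02,-0.02,0.56],"twist":0},
    {"jaw":0,"travel":[0.2,0,0],"twist":0},
    {"jaw":0,"travel":[0.2,0,0],"twist":0},
    {"jaw":0,"travel":[0.2,0,0],"twist":0},
    {"jaw":0,"travel":[0.2,0,0],"twist":0},
    {"jaw":0,"travel":[0.2,0,0],"twist":0}
  ]
}}

```text
time: 31.0
tool_pos: [0.6463, 0.0035, 0.2544]
tool_rot: [3.141, -0.001, -2.935]
contact_force: [0.7, -0.2, -0.0]
opening: 0.0004
```

```bash
python3 - <<'E'
from st import *
st()
A=robot.read_camera("side");B=robot.read_camera("top")
for q in("chopper_lid",):
    for cc in("top","side"):
        r=robot.regions_of(cc,q);print(q,cc,[(round(k["score"],2),np.round(k["xy"],1),int(k["pixels"].sum())) for k in r[:2]])
E
```

```text
31.0 [0.6463 0.0035 0.2544] -2.935 0.00038250886347271395 [ 0.1406 -0.0853  0.0014] [ 0.7241 -0.2339 -0.0168]
h 0.07239353775509541 lat -0.0027888444466170337
chopper_lid top [(0.96, array([221.6, 134. ]), 1190), (0.59, array([222.9, 118.8]), 50)]
chopper_lid side [(0.73, array([324.3, 151. ]), 1106), (0.42, array([375.9, 223.1]), 201)]
```

{"name": "carry_out", "arguments": {
  "series": [
    {"jaw":0,"travel":[0.2,0,0],"twist":0},
    {"jaw":0,"travel":[0.2,0,0.02],"twist":0},
    {"jaw":0,"travel":[0.2,0,0.05],"twist":0},
    {"jaw":0,"travel":[0.2,0,0.07],"twist":0},
    {"jaw":0,"travel":[0.2,0,0.1],"twist":0},
    {"jaw":0,"travel":[0.2,0,0.1],"twist":0},
    {"jaw":0,"travel":[0.2,0,0.12],"twist":0},
    {"jaw":0,"travel":[0.15,0,0.15],"twist":0}
  ]
}}

```text
time: 32.2
tool_pos: [0.5563, -0.0151, 0.218]
tool_rot: [-3.142, 0.0, -2.933]
contact_force: [-0.4, -0.4, -0.2]
opening: 0.0006
```

```bash
python3 - <<'E'
from st import *
st()
A=robot.read_camera("side");B=robot.read_camera("top")
cv2.imwrite("pics/s15.png",A)
for q in("chopper_lid","chopper_knob"):
    for cc in("top","side"):
        r=robot.regions_of(cc,q);print(q,cc,[(round(k["score"],2),np.round(k["xy"],1),int(k["pixels"].sum())) for k in r[:2]])
c=np.array([.575,-.009]);d=np.array([.978,.21])
for a in(.4,.6,.8,1.0,1.2):
    h=.0715-.0715*np.cos(a);z=.116+.0715*np.sin(a);print(a,proj("side",np.r_[c+h*d,z]),proj("top",np.r_[c+h*d,z]))
E
```

```text
32.2 [ 0.5563 -0.0151  0.218 ] -2.933 0.0005938573294428978 [ 0.1663  0.0194 -0.0293] [-0.4065 -0.3978 -0.153 ]
h -0.019576167351012207 lat -0.002082968069042555
chopper_lid top []
chopper_lid side [(0.95, array([314.1, 160.1]), 562)]
chopper_knob top []
chopper_knob side []
0.4 [[306.7621 172.0669]] [[232.9129 169.2715]]
0.6 [[308.8928 167.0256]] [[230.9957 164.4566]]
0.8 [[311.7504 162.3921]] [[229.025  158.5872]]
1.0 [[315.2049 158.3746]] [[227.0945 151.9127]]
1.2 [[319.097  155.1491]] [[225.3006 144.7433]]
```

{"name": "carry_out", "arguments": {
  "series": [
    {"jaw":0,"travel":[0.12,0,0.12],"twist":0},
    {"jaw":0,"travel":[0.12,0,0.12],"twist":0},
    {"jaw":0,"travel":[0.1,0,0.12],"twist":0},
    {"jaw":0,"travel":[0.1,0,0.12],"twist":0},
    {"jaw":0,"travel":[0.06,0,0.12],"twist":0},
    {"jaw":0,"travel":[0,0,-0.2],"twist":0},
    {"jaw":0,"travel":[0,0,-0.5],"twist":0},
    {"jaw":0,"travel":[0,0,-0.5],"twist":0}
  ]
}}

```text
time: 33.5
tool_pos: [0.5273, -0.0211, 0.2562]
tool_rot: [-3.141, 0.001, -2.933]
contact_force: [0.0, 0.6, 0.4]
opening: 0.0001
```

{"name": "carry_out", "arguments": {
  "series": [
    {"jaw":0,"travel":[0,0,0],"twist":0},
    {"jaw":0,"travel":[0,0,0],"twist":0},
    {"jaw":0,"travel":[0,0,0],"twist":0},
    {"jaw":0,"travel":[0,0,0],"twist":0},
    {"jaw":0,"travel":[0,0,0],"twist":0},
    {"jaw":0,"travel":[0,0,0],"twist":0},
    {"jaw":0,"travel":[0,0,0],"twist":0},
    {"jaw":0,"travel":[0,0,0],"twist":0}
  ]
}}

```text
time: 34.5
tool_pos: [0.527, -0.0211, 0.2543]
tool_rot: [3.142, 0.0, -2.933]
contact_force: [-0.5, -0.6, 0.1]
opening: 0.0007
```

{"name": "carry_out", "arguments": {
  "series": [
    {"jaw":0,"travel":[0,0,0],"twist":0},
    {"jaw":0,"travel":[0,0,0],"twist":0},
    {"jaw":0,"travel":[0,0,0],"twist":0},
    {"jaw":0,"travel":[0,0,0],"twist":0},
    {"jaw":0,"travel":[0,0,0],"twist":0},
    {"jaw":0,"travel":[0,0,0],"twist":0},
    {"jaw":0,"travel":[0,0,0],"twist":0},
    {"jaw":0,"travel":[0,0,0],"twist":0}
  ]
}}

```text
time: 35.5
tool_pos: [0.527, -0.0211, 0.2543]
tool_rot: [3.142, 0.0, -2.933]
contact_force: [-0.5, 0.4, -0.6]
opening: 0.001
```

```bash
python3 - <<'E'
from st import *
st()
A=robot.read_camera("side");B=robot.read_camera("top")
cv2.imwrite("pics/s16.png",A)
for q in("chopper_lid","chopper_knob","lid_tab"):
    for cc in("top","side"):
        r=robot.regions_of(cc,q);print(q,cc,[(round(k["score"],2),np.round(k["xy"],1),int(k["pixels"].sum())) for k in r[:2]])
c=np.array([.575,-.009]);d=np.array([.978,.21])
for a in(0,.1,.3):
    p=np.r_[c+(.0715-.15*np.cos(a))*d,.116+.15*np.sin(a)];k=np.r_[c+(.0715-.0715*np.cos(a)+.046*np.sin(a))*d,.116+.0715*np.sin(a)+.046*np.cos(a)]
    print(a,"tab",proj("side",p),"knob",proj("side",k))
# dark knob pixels
g=cv2.cvtColor(A,cv2.COLOR_BGR2GRAY)
for y in range(140,190,2): print(y,"".join("%4d"%v for v in g[y,284:336:2]))
E
```

```text
35.5 [ 0.527  -0.0211  0.2543] -2.933 0.0009975395080653458 [0.0854 0.0218 0.0183] [-0.4538  0.4043 -0.6317]
h -0.04950647976391458 lat -0.0017889933123971594
chopper_lid top [(0.57, array([237.9, 197.3]), 610)]
chopper_lid side [(0.93, array([305.9, 182.8]), 964)]
chopper_knob top []
chopper_knob side [(0.72, array([378. , 222.5]), 192), (0.58, array([305.8, 169.9]), 180)]
lid_tab top [(0.9, array([239.9, 197.2]), 636)]
lid_tab side [(0.88, array([306.3, 181.8]), 1009)]
0 tab [[279.7805 189.0363]] knob [[305.0024 165.8909]]
0.1 tab [[279.8816 183.4612]] knob [[306.5555 162.9965]]
0.3 tab [[281.6029 171.998 ]] knob [[310.2632 157.6818]]
140   54  45  46  46  46  45  48  47  47  46  45  46  45  46  48  46  47  46  46  48  46  47  47  47  46  48
142   55  45  46  46  45  46  46  46  46  46  47  47  46  46  48  45  45  47  46  46  46  46  46  47  45  46
144   53  47  45  48  46  47  45  46  45  48  48  46  46  46  46  47  46  46  44  46  47  47  46  47  47  47
146   57  45  46  46  46  45  45  47  47  47  48  47  46  46  46  47  46  46  47  47  47  45  46  46  44  47
148   62  44  46  4
[... 1569 characters left out ...]
47 139 133 123 125 137 123 121 119 121 109  52
178   81 104 133 138 137 138 138 164 151  65  31  31  49 113 161 143 140 139 138 138 138 127 125 209 171  85
180  129 138 139 138 139 140 135 111 147 147 140 143 147 154 137 126 140 140 141 139 140 137  98 140 117  87
182  137 138 139 140 139 140 139 127 109 112 118 124 123 116 121 137 141 140 140 140 140 140 126 116 137  80
184  135 138 138 139 140 140 140 140 139 138 135 136 137 140 142 142 142 141 140 140 141 140 132 132 135  73
186  136 139 140 140 141 141 142 141 142 142 142 143 143 143 142 143 142 142 143 142 140 121  89 122 130 110
188  141 139 132 131 138 143 143 142 142 143 142 143 143 142 142 142 144 142 138 123 102  91 103 128 137 106
```

The lid is shut: knob top at (306,167), predicted (305,166). I move over the knob and feel for contact.

{"name": "carry_out", "arguments": {
  "series": [
    {"jaw":0,"travel":[-0.28,-0.01,0],"twist":0},
    {"jaw":0,"travel":[-0.28,-0.01,0.3],"twist":0},
    {"jaw":0,"travel":[-0.27,-0.01,0.4],"twist":0},
    {"jaw":0,"travel":[0,0,0.4],"twist":0},
    {"jaw":0,"travel":[0,0,0.22],"twist":0},
    {"jaw":0,"travel":[0,0,0],"twist":0}
  ]
}}

```text
time: 36.65
tool_pos: [0.5756, -0.0125, 0.1745]
tool_rot: [3.141, -0.002, -2.933]
contact_force: [0.4, -0.1, 0.7]
opening: 0.0003
```

```bash
python3 - <<'E'
from st import *
F=[];Z=[]
for i in range(6):
    A=robot.read_camera("side");s=robot.observe();F.append(s["contact_force"][2]);Z.append(s["tool_pos"][2])
st();print(np.round(F,2),np.mean(F),np.mean(Z));cv2.imwrite("pics/s17.png",A)
g=cv2.cvtColor(A,cv2.COLOR_BGR2GRAY)
for y in range(154,186): print(y,"".join("%4d"%v for v in g[y,292:322]))
E
```

```text
36.95 [ 0.5765 -0.0127  0.1761] -2.933 0.0006950481470656667 [0.0728 0.0036 0.0006] [-0.4227 -0.0442 -1.1504]
h 0.0006781193861925914 lat -0.00389674078855464
[ 0.59  0.17  0.44 -0.09  0.28 -1.15] 0.03893257048727564 0.17607899268286265
154   47  49  49  47  50  47  54  78  99 107 100  76  94 104 107 112 109 109 109 108 110  99  64  48  46  48  47  47  47  47
155   47  48  48  49  49  46  51  68  99 107  99  76  96 105 106 112 110 109 109 109 110 100  63  47  47  49  47  47  48  48
156   46  50  49  48  48  47  49  67  98 106 100  76  95 104 106 110 110 109 110 110 110 100  65  46  49  47  47  47  47  47
157   47  48  48  49  49  48  50  65  94 106 101  76  95 106 106 110 109 108 106 107 106  96  62  45  48  46  47  48  47  47
158   47  49  49  47  49  45  49  55  76 102 100  76  95 104 104 107 104 102  96  93  84  70  53  47  46  48  49  47  47  48
159   49  48  48  48  49  50  49  48  66  95  99  76  96 103  97  93  89  88  84  76  60  51  48  46  49  48  46  47  48  48
160   49  49  48  47  49  48  48  48  54  80  95  77  95  99  91  84  82  77  73  59  48  47  48  47  47  47  47 
[... 2436 characters left out ...]
150 145 146 147 148 150 157 159 156 140 125 129 141 145 145 145 144 145 144
181  144 143 144 144 141 130 108 107 119 124 131 137 142 147 148 149 144 138 129 128 119 117 130 142 145 146 145 145 145 144
182  144 143 143 144 144 142 130 118 113 110 114 119 122 124 127 128 126 122 119 119 126 135 140 145 145 145 144 144 144 145
183  144 144 144 144 144 144 143 139 135 128 127 126 125 125 127 127 129 131 136 138 139 144 145 145 145 146 145 145 146 145
184  144 144 143 145 145 145 146 145 143 142 142 141 140 140 140 140 141 142 144 146 145 146 146 146 146 146 146 145 146 145
185  143 145 145 145 145 145 145 145 146 146 146 145 144 145 146 146 146 146 145 146 146 145 146 146 146 146 146 145 145 146
```

{"name": "carry_out", "arguments": {
  "series": [
    {"jaw":0,"travel":[0,0,0.1],"twist":0},
    {"jaw":0,"travel":[0,0,0.07],"twist":0},
    {"jaw":0,"travel":[0,0,0.03],"twist":0},
    {"jaw":0,"travel":[0,0,0],"twist":0}
  ]
}}

```text
time: 37.45
tool_pos: [0.576, -0.0126, 0.1629]
tool_rot: [3.141, -0.0, -2.933]
contact_force: [0.4, -0.5, 0.0]
opening: 0.0006
```

```bash
cat > fz.py <<'E'
from st import *
F=[];Z=[]
for i in range(8):
    A=robot.read_camera("side");s=robot.observe();F.append(s["contact_force"][2]);Z.append(s["tool_pos"][2])
print(s["time"],"Fz",np.mean(F).round(2),np.std(F).round(2),"z",np.mean(Z).round(5));cv2.imwrite("pics/last.png",A)
E
python3 fz.py
```

```text
37.85 Fz -0.05 0.56 z 0.16321
```

{"name": "carry_out", "arguments": {
  "series": [
    {"jaw":0,"travel":[0,0,0.03],"twist":0},
    {"jaw":0,"travel":[0,0,0.03],"twist":0},
    {"jaw":0,"travel":[0,0,0],"twist":0}
  ]
}}

```text
time: 38.22
tool_pos: [0.5763, -0.0126, 0.1598]
tool_rot: [-3.141, 0.001, -2.933]
contact_force: [0.6, 0.1, 3.8]
opening: 0.0009
```

```bash
python3 fz.py
```

```text
38.625 Fz 4.31 0.43 z 0.15975
```

{"name": "carry_out", "arguments": {
  "series": [
    {"jaw":0,"travel":[0,0,0.04],"twist":0},
    {"jaw":0,"travel":[0,0,0.04],"twist":0},
    {"jaw":0,"travel":[0,0,0.03],"twist":0},
    {"jaw":0,"travel":[0,0,0.01],"twist":0},
    {"jaw":0,"travel":[0,0,0],"twist":0},
    {"jaw":0,"travel":[0,0,0],"twist":0}
  ]
}}

```text
time: 39.38
tool_pos: [0.5763, -0.0126, 0.1525]
tool_rot: [-3.141, 0.001, -2.933]
contact_force: [-0.6, 0.3, 6.8]
opening: 0.0005
```

```bash
python3 fz.py;python3 fz.py; python3 - <<'E'
from st import *
a=cv2.imread("pics/s17.png");b=cv2.imread("pics/last.png")
f=lambda m:cv2.resize(m[145:200,275:335],None,fx=6.5,fy=6.5,interpolation=cv2.INTER_CUBIC)
cv2.imwrite("pics/v12.png",np.hstack([f(a),f(b)]))
E
```

```text
39.775 Fz 6.63 0.5 z 0.15254
40.175 Fz 6.02 0.46 z 0.15254
```

```bash
python3 - <<'E'
from st import *
from scipy.ndimage import shift
a=cv2.cvtColor(cv2.imread("pics/s17.png"),6);B=robot.read_camera("side");b=cv2.cvtColor(B,6)
for y in range(164,184): print(y,"".join("%4d"%v for v in b[y,292:322]))
c=np.array([.575,-.009]);print("px per 10mm",proj("side",np.r_[c,.162])-proj("side",np.r_[c,.152]))
# knob rim: match dark underside edges, columns beside the fingers' shadow
for cols in((297,313),(298,302),(308,313)):
    A=a[162:174,cols[0]:cols[1]].astype(float);best=[]
    for d in np.arange(1,6.01,.1):
        s=shift(b.astype(float),(-d,0),order=1)[162:174,cols[0]:cols[1]];best.append((abs(s-A)[6:].mean(),round(d,1)))
    print(cols,sorted(best)[:3])
E
```

```text
164   54  53  55  54  55  55  55  76 109 117 110  84 106 115 117 120 120 120 120 120 117  99  67  52  52  53  52  54  53  52
165   53  54  54  54  54  54  55  74 106 117 111  84 105 115 116 120 120 120 121 120 115  90  62  52  53  53  53  54  53  54
166   54  54  55  54  54  54  53  66  94 115 111  84 106 115 113 118 120 118 118 118 110  85  59  52  53  53  53  54  53  53
167   55  53  53  54  55  53  54  58  81 111 111  85 106 115 111 112 111 108 106 100  92  69  54  52  53  53  52  53  53  53
168   55  54  55  55  55  53  52  52  71 107 110  86 105 112 105  98  96  95  92  84  67  55  53  53  53  53  54  53  54  53
169   55  55  54  53  54  53  48  42  57  92 106  85 104 106  96  90  87  87  81  64  45  47  53  53  54  52  54  52  54  53
170   54  54  55  54  54  50  38  36  46  74  97  82  95  95  85  77  71  68  58  47  37  39  50  54  53  53  54  52  53  53
171   55  54  54  55  54  50  37  34  38  52  66  66  75  71  61  53  51  49  43  39  36  38  50  53  52  52  54  53  52  50
172   55  54  55  54  54  49  31  29  34  36  44  47  53  49  47  46  43  40  35  34  32  35  50  53
[... 1215 characters left out ...]
141 140 134 131 133 137 148 155 159 160 160 160 159 160 160
183  159 158 159 158 159 159 157 152 148 142 140 139 139 139 141 142 142 145 149 152 154 158 160 160 160 160 159 160 161 160
px per 10mm [[-0.0023 -3.6493]]
(297, 313) [(np.float64(19.557291666666668), np.float64(2.1)), (np.float64(19.65625), np.float64(2.0)), (np.float64(19.716666666666644), np.float64(2.2))]
(298, 302) [(np.float64(15.895833333333336), np.float64(1.3)), (np.float64(15.916666666666666), np.float64(1.4)), (np.float64(15.979166666666666), np.float64(1.5))]
(308, 313) [(np.float64(16.466666666666665), np.float64(2.0)), (np.float64(16.496666666666666), np.float64(1.9)), (np.float64(16.57999999999999), np.float64(1.8))]
```

In the side-view pixel rows, the dark stem gap under the ring has closed and the knob has shifted about 3.4 px, roughly 9.4 mm. That agrees with z (9.5 mm). I add one last 0.6 mm step.

{"name": "carry_out", "arguments": {
  "series": [
    {"jaw":0,"travel":[0,0,0.01],"twist":0},
    {"jaw":0,"travel":[0,0,0],"twist":0},
    {"jaw":0,"travel":[0,0,0],"twist":0}
  ]
}}

```text
time: 40.6
tool_pos: [0.5763, -0.0126, 0.1519]
tool_rot: [-3.141, 0.001, -2.933]
contact_force: [-0.5, 0.4, 5.6]
opening: 0.0006
```

```bash
python3 fz.py; python3 - <<'E'
from st import *
A=robot.read_camera("side");B=robot.read_camera("top");a=cv2.imread("pics/side0.png");b=cv2.imread("pics/top0.png")
for n,(x,y) in dict(jar=(334,154),salt=(312,132),measure=(331,206),spoon=(326,253),scoop=(398,222)).items():
    w=(slice(y-16,y+16),slice(x-16,x+16));g=lambda m:np.float32(cv2.cvtColor(m[w],6));print("top",n,cv2.phaseCorrelate(g(b),g(B)))
for n,(x,y) in dict(jar=(362,233),salt=(376,221),measure=(325,254),spoon=(270,270),scoop=(337,288)).items():
    w=(slice(y-16,y+16),slice(x-16,x+16));g=lambda m:np.float32(cv2.cvtColor(m[w],6));print("side",n,cv2.phaseCorrelate(g(a),g(A)))
g=cv2.cvtColor(A,6)
for y in range(172,182): print(y,"".join("%4d"%v for v in g[y,298:312]))
E
```

```text
41.0 Fz 6.24 0.39 z 0.15197
top jar ((0.04751545056035589, 0.043505366570862236), 0.9599054526770487)
top salt ((0.1537431412611241, 0.11531132981132863), 1.0214369464665651)
top measure ((-0.13715406768293548, -0.019630090608973916), 0.9575958265922964)
top spoon ((-0.03939056899187676, 0.04718835812473543), 0.9614697769284248)
top scoop ((1.185152399037337, -0.7093833169237307), 0.7015413716435432)
side jar ((-0.05821896731692888, 0.034108030764549824), 0.990798776736483)
side salt ((0.03269687604499438, 0.01335276213738723), 1.0104037083219737)
side measure ((-0.06596640842413493, 0.0324474424179968), 0.9993171100504696)
side spoon ((-0.024303843211299636, -0.12029484551396408), 0.9494112790562212)
side scoop ((0.519817331756693, 0.52874281632036), 0.7784446934238076)
172   33  31  35  39  47  50  55  50  47  45  43  41  38  37
173   32  23  27  33  35  38  41  40  40  40  39  36  34  28
174   73  45  24  19  23  26  28  30  27  28  25  23  20  27
175  129 102  75  41  18  19  20  18  19  19  16  22  46  81
176  157 152 138  78  26  14  18  16  15  17  14  37  92 146
177  171 177 164 100  44  23  17  18  19  18  28  62 122 170
178  185 185 173 134 102  88  69  73  76  78  82 112 155 179
179  168 177 179 170 164 163 141 144 149 151 149 160 176 181
180  127 145 167 173 175 178 171 174 176 176 173 173 175 172
181  119 117 130 138 147 154 158 163 164 163 160 151 144 141
```

```bash
python3 -c "
from cell import robot
print(robot.hand_in())"
```

```text
the job is handed in; nothing more can be done
None
```

All the steps are done and the job is handed in at about 41 s of the 64 s, with the arm still holding the knob at half travel.

I tipped the scoop by letting it pivot in a loosened grip over the bowl. The first pour left two nuts behind, so I poured again with the scoop clamped at about 90–95°. I then set the scoop back on its spot, pushed the lid over until it sank shut, and pressed the knob.

**Last checks**
- **Nuts:** all seven could be told apart in the bowl in the top image. The scoop weighed as empty.
- **Scoop:** it stands upright, about 2–3 mm from where it started.
- **Bystanders:** none had moved by more than about 0.2 pixel.
- **Lid:** shut; the knob's position in the side image matched the prediction for angle 0.
- **Knob:** the tool tip is at 0.1520 m, which is 10.0 mm of travel. In the pixel rows, the dark stem gap between ring and collar has closed.

**Disagreements**
- The measured force on the knob was about 6.2 N instead of the expected 7 N. By force alone that would mean about 7.5 mm of travel. I trusted the position and the closed gap, since force readings were already about 8–10% low at first contact.
- I could not view the final knob picture because the 12-picture limit was reached, so that check rests on pixel values only.

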